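Turn over and stack the slip-lid tins

TASK

Two flat tins with loose slip lids lean on the sloping stands: turn each one upside down with its lid kept shut on it all the while, and stack them, lid side down, one squarely on the other, centred on the wooden block and lengthwise along it. Set them down gently and do not push the loose hardware on the bench about.

Things in the scene. Friction and masses are not known exactly. Their poses are not given: they have to be found in the camera images.
- tin_a: Open aluminium tin, outside 90 x 50 x 26 mm, walls 2.5 mm, 90 g. Origin: centre of the bottom's outside; x along the length, z from bottom to mouth. Starts on stand_a, bottom against its rest plane, lid facing up and to the left (+y), x pointing down the slope; the -x end is the upper end, free to pinch. With lid it is 28.5 mm high: pinched over this height (lid face to bottom) both are held.
- lid_a: Loose slip lid on tin_a, 96 x 56 x 13 mm, 50 g; skirt 10.5 mm deep, 3 mm proud of the tin's walls, 1 mm play; falls off if turned over unclamped. Origin: centre of the skirt's rim plane; z to the closed face; x along the length. Seated, it lies 15.5 mm up the tin's z. Once upside down, the skirt can be gripped by its sides (56 mm) and the tin rests in it.
- stand_a: Fixed sheet-metal stand of tin_a, foot 110 x 64 x 5 mm. Origin: centre of the foot's underside, z up. Rest plane 50 deg from level, its top leaning to -x (the right-hand side as it stands), facing up and +x; it meets a square ledge (12 mm deep) at x 35, z 24 mm. Plane 46 mm wide, solid 44 mm up the slope, then two prongs (36 mm gap) to 75 mm; free behind. Takes a tin either way up; fingers pass beside it.
- tin_b: Open aluminium tin, outside 90 x 50 x 26 mm, walls 2.5 mm, 90 g. Origin: centre of the bottom's outside; x along the length, z from bottom to mouth. Starts on stand_b, bottom against its rest plane, lid facing up and to the left (+y), x pointing down the slope; the -x end is the upper end, free to pinch. With lid it is 28.5 mm high: pinched over this height (lid face to bottom) both are held.
- lid_b: Loose slip lid on tin_b, 96 x 56 x 13 mm, 50 g; skirt 10.5 mm deep, 3 mm proud of the tin's walls, 1 mm play; falls off if turned over unclamped. Origin: centre of the skirt's rim plane; z to the closed face; x along the length. Seated, it lies 15.5 mm up the tin's z. Once upside down, the skirt can be gripped by its sides (56 mm) and the tin rests in it.
- stand_b: Fixed sheet-metal stand of tin_b, foot 110 x 64 x 5 mm. Origin: centre of the foot's underside, z up. Rest plane 50 deg from level, its top leaning to -x (the right-hand side as it stands), facing up and +x; it meets a square ledge (12 mm deep) at x 35, z 24 mm. Plane 46 mm wide, solid 44 mm up the slope, then two prongs (36 mm gap) to 75 mm; free behind. Takes a tin either way up; fingers pass beside it.
- block: Fixed plain wooden block, 42 (x) x 70 (y) x 30 (z) mm; origin: centre of its underside, on the bench; its long side is its y axis, which runs roughly left to right. Smaller than a lid, so that lids overhang it on all sides.
- sleeve: Bystander: loose zinc ring, 47 mm across, 19 mm high, lying on the bench. Origin: centre of underside.
- nut: Bystander: loose big steel hexagon nut, 24 x 27 x 12 mm, lying on the bench. Origin: centre of underside.
- cap: Bystander: loose brass cap, 36 x 43 x 43 mm, on the bench. Origin: centre of underside.
- bush: Bystander: loose brass ring, 22 mm across, 12 mm high, lying on the bench. Origin: centre of underside.
Not all that is in view belongs to the job. What is shaped like the block but green or orange is not meant.

How it is judged:
At the end, for the whole second after the job is handed in: Both tins are upside down (within 8 degrees), at rest, lids closed on them (within 3 mm); one lies lid down on the wooden block, centred within 15 mm and lengthwise within 15 degrees, and the other lies lid down flat on it, within 15 mm and 15 degrees (z of lid_a in the frame of tin_a between 0.0125 and 0.0185 m and angle between each of tin_a, tin_b's own z axis and vertical above 3 rad and linear speed of each of tin_a, lid_a, tin_b, lid_b below 0.02 m/s and z of lid_b in the frame of tin_b between 0.0125 and 0.0185 m and ((horizontal distance between lid_a and block below 0.015 m and angle between the x axis of lid_a and the y axis of block, either way round below 0.26 rad and height (world z) of tin_a between 0.055 and 0.06 m and horizontal distance between tin_a and tin_b below 0.015 m and angle between the x axis of tin_a and the x axis of tin_b, either way round below 0.26 rad and height (world z) of tin_b between 0.083 and 0.0895 m) or (horizontal distance between lid_b and block below 0.015 m and angle between the x axis of lid_b and the y axis of block, either way round below 0.26 rad and height (world z) of tin_b between 0.055 and 0.06 m and horizontal distance between tin_b and tin_a below 0.015 m and angle between the x axis of tin_b and the x axis of tin_a, either way round below 0.26 rad and height (world z) of tin_a between 0.083 and 0.0895 m))); the robot touches nothing.
It fails at once if a lid comes off or opens by more than 6 mm on its tin (distance between lid_a and tin_a above 0.0225 m or distance between lid_b and tin_b above 0.0225 m).
It fails at once if a tin is slammed or pressed hard (over 80 N) on the block or on the other tin (contact force between any of lid_a, lid_b and block above 80 N or contact force between lid_a and tin_b above 80 N or contact force between lid_b and tin_a above 80 N).
It fails at once if a tin is dropped from more than about 10 mm (falls faster than 0.45 m/s with no finger on it) ((linear speed of tin_a above 0.45 m/s and contact force between the fingers and tin_a below 0.05 N and contact force between the fingers and lid_a below 0.05 N) or (linear speed of tin_b above 0.45 m/s and contact force between the fingers and tin_b below 0.05 N and contact force between the fingers and lid_b below 0.05 N)).
It fails at once if a loose bystander is shoved more than 30 mm (distance of any of sleeve, nut, cap, bush from where it was at the start of the episode above 0.03 m).
It also fails if it takes over 72 s, if anything falls off the work surface, if the arm or the gripper's body presses on something with over 40 N, if the wrist force passes 120 N, or if a joint passes its speed limit or range.

ROBOT

A 6-joint arm with a two-finger parallel gripper is mounted at the origin on a cart in front of the work surface, level with it; the furniture and walls round the work are solid. World frame = base frame: x ahead of the robot, y to its left, z up, the work surface at z = 0. Lengths are in m, angles in rad, forces in N, time in s.
With the tool pointing down it reaches from about 0.35 to 0.925 m from the base axis. Payload 6.4 kg.
Tool frame: the origin (TCP) lies midway between the tips of the shut fingers; the grasp point (between the pads) lies 19 mm behind it (ctrl.pinch_z is the distance from the TCP to the grasp point, in m); z points along the fingers, y is the direction in which the jaws open and shut (so a half turn about z gives the same grasp; the last joint's range is limited). The gripper opens to 85 mm and grips with 20 to 120 N. Pads are 22 mm wide; open, the fingers measure 114 mm over their backs; the gripper's body (76 mm by 85 mm) begins 54 mm behind the grasp point. The pads swing forward as they close: fully open they stand 13 mm farther back than shut.
Start: joints at [-1.524, 0.245, 1.558, -0, 1.339, -0.174], TCP at [0.142, -0.634, 0.231] pointing down, gripper open.
Joint ranges: [-3.13, 3.13], [-1.02, 2.26], [0.13, 2.54], [-0.95, 4.09], [0.21, 2.88], [-2.74, 2.74]. Speed limits (rad/s): [2.57, 2.57, 3.14, 3.14, 3.14, 3.14].

INTERFACE

Orientations are given as a 3x3 rotation matrix whose columns are the frame's x, y, z axes.
In Python, from cell import ctrl gives the robot as it stands. The module is installed in compiled form; this text tells all that it offers.
- The arm moves only by the tool step_arm, never from a script. Its argument "rows" is a list of rows, each a list of 7 numbers: the shift along the tool's x, y, z in mm, then the turn, a rotation vector about the tool's x, y, z in degrees, then the opening, from 0 (shut) to 1 (fully open). A call has exactly 8 rows; each row is the pose to reach, as a shift and turn from the pose measured when the call began, along the tool's axes at that moment; what a row does not reach only later rows make up. A row lasts 1/8 s, in which the tool goes at most 62.5 mm and 10.7 degrees, less where a joint would pass 70% of its speed; a pose out of reach is approached as far as the arm can. A call with a gripper value outside its range is refused whole. The fingers move at their own pace and stop on an object; the grip force is fixed at half the most. Time passes only in rows, so rows that repeat a pose let the fingers close, or fill a call up. It gives the time, the measured TCP pose, the force and the opening at its end, in the units of the state.
- ctrl.get_obs(): the state, without advancing time (a new reading comes with each control period).
- ctrl.grab_frame(name): name is "scene" or "top"; returns the picture (480x640x3 uint8, red, green, blue); there is no depth.
- ctrl.camera_info(name): a dict with "fx", "fy", "cx", "cy" (pixels), "R" (3x3) and "t" (3): a world point X has camera coordinates R X + t. Camera axes: x right, y down, z forward; pixel columns grow to the right and rows downward; lengths in m; the calibration is good to about 2 mm. A picture is of the moment at which its call begins. camera_info takes no time and is no camera call.
- ctrl.sign_off(): hands the job in, once; it reports no verdict.
The state is a dict: "clock": time; "joints": joint angles; "qd": joint speeds; "joint_efforts": joint torques, N m; "ee_pos": TCP position; "eef_rot": TCP orientation; "contact_force": force on the tool from outside, world axes, zero at the start; "moment": the same for the moment, N m; "gripper_width": opening from 0.0 (shut) to 1.0 (fully open).
Only numpy, scipy, OpenCV 4.12 (cv2) and the standard library are available. Lean on these libraries where they do the work, as an engineer would, in place of code of your own. Each camera call takes 0.05 s, during which the arm holds its last target.

## Working session

There is one attempt and no reset: what is moved stays moved. The work goes in short steps, Python scripts to look and compute and a tool call to move; the robot and the scene stay as the last step left them, time stands still between calls to the robot, and variables do not carry over. Pictures are saved under pics/ and viewed, and the job is handed in when it is done.

Besides the shell and the picture viewer there is one more tool, called after "Call:" as name(argument=value, ...) on one line, values as JSON. step_arm: Moves the arm, as the interface text tells. Its arguments: {"type":"object","properties":{"rows":{"type":"array","items":{"type":"array","items":{"type":"number"}}}},"required":["rows"]}

```bash
mkdir -p pics; ls
python3 - <<'E'
from cell import ctrl
import cv2, numpy as np
for n in ("scene","top"):
    im=ctrl.grab_frame(n); cv2.imwrite(f"pics/{n}0.png",im[:,:,::-1])
    c=ctrl.camera_info(n); print(n,c)
o=ctrl.get_obs(); print(o, ctrl.pinch_z)
E
```

```text
pics
scene {'fx': 608.1467129672244, 'fy': 608.1467129672244, 'cx': 326.6078552955556, 'cy': 238.3761346209786, 'R': array([[ 0.41264642, -0.91088915,  0.00197049],
       [-0.60956622, -0.27774881, -0.74248543],
       [ 0.67686923,  0.30518281, -0.66985931]]), 't': array([-0.02717204,  0.46531907,  1.03020075])}
top {'fx': 575.3849601619295, 'fy': 575.3849601619295, 'cx': 319.5253035387464, 'cy': 245.80563444887693, 'R': array([[ 0.0112597 , -0.99988441,  0.01021665],
       [-0.98522276, -0.01283976, -0.17079593],
       [ 0.17090737, -0.00814256, -0.98525345]]), 't': array([0.19021817, 0.5330369 , 1.38604597])}
{'clock': 0.1, 'joints': array([-1.52411248e+00,  2.45759650e-01,  1.55890863e+00, -3.69361821e-06,
        1.33869524e+00, -1.74133822e-01]), 'qd': array([ 0.00161479, -0.00095503, -0.0017257 , -0.00129557,  0.00160221,
       -0.0008504 ]), 'joint_efforts': array([ 8.26539963e-05, -4.30670822e+01, -3.27128577e+01, -1.89877774e-04,
        2.83077279e-03,  4.21521975e-06]), 'ee_pos': array([ 0.14232726, -0.63370642,  0.23027177]), 'eef_rot': array([[ 9.75718511e-01,  2.19028264e-01, -8.62315037e-05],
       [ 2.19028071e-01, -9.75716955e-01,  1.76876977e-03],
       [ 3.03273032e-04, -1.74470852e-03, -9.99998432e-01]]), 'contact_force': array([ 0.73787925, -0.12246243, -0.05732143]), 'moment': array([-0.02486266, -0.00389414, -0.01360251]), 'gripper_width': 1.003601300349842} 0.0187
```

View pics/scene0.png

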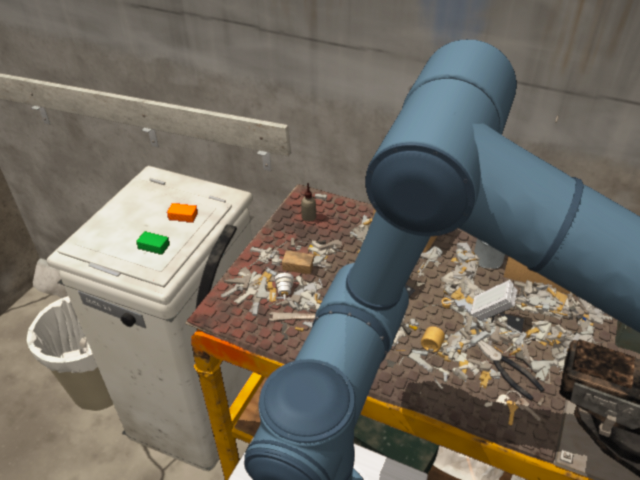

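View pics/top0.png

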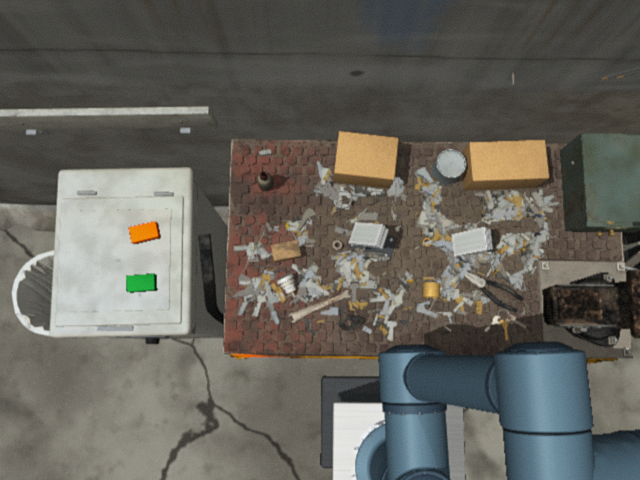

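The top view shows the block at about (286,250), one tin and stand at about (368,236) and the other at about (473,242). The arm hides part of the scene view. I'll zoom in.

Run:
```python
import cv2
im=cv2.imread("pics/top0.png")
cv2.imwrite("pics/z1.png",cv2.resize(im[205:305,250:410],None,fx=5,fy=5,interpolation=cv2.INTER_CUBIC))
cv2.imwrite("pics/z2.png",cv2.resize(im[205:305,400:560],None,fx=5,fy=5,interpolation=cv2.INTER_CUBIC))
im=cv2.imread("pics/scene0.png")
cv2.imwrite("pics/z3.png",cv2.resize(im[220:420,200:300+60],None,fx=3,fy=3,interpolation=cv2.INTER_CUBIC))
```

```text
(no output)
```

View pics/z1.png

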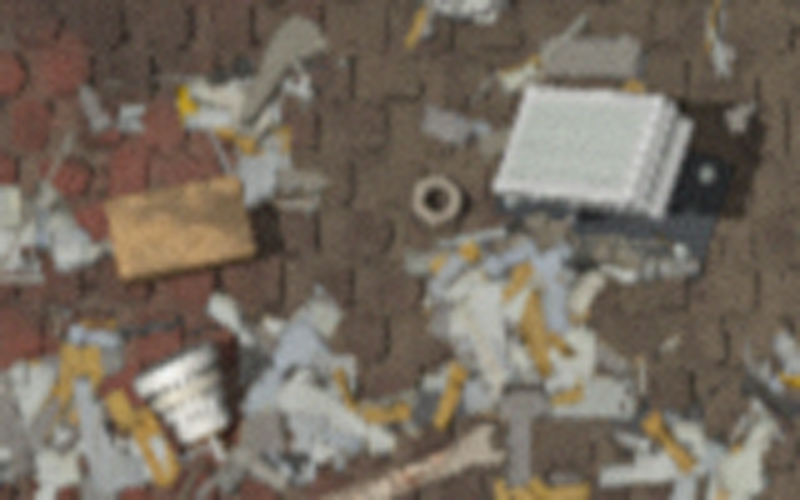

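View pics/z2.png

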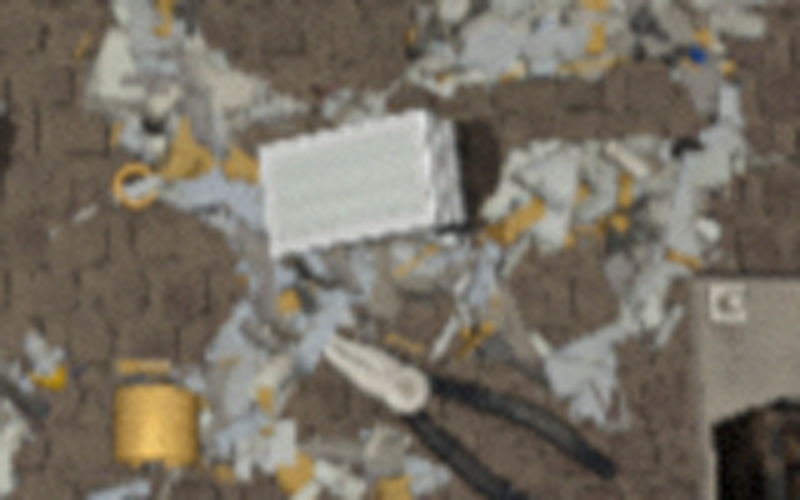

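The left tin's lid face is at roughly (525,88), (672,95), (655,215), (495,190) in zoom z1. The right one is at (262,148), (420,112), (437,222), (275,255) in z2. The block top is at (105,208), (240,178), (255,250), (120,278) in z1. I'll fit poses with the stand geometry and overlay the result.

```bash
cat > h.py <<'E'
import numpy as np, cv2
from scipy.optimize import least_squares
from cell import ctrl
def proj(X,c):
    X=np.atleast_2d(X); p=X@c["R"].T+c["t"]
    return np.c_[c["fx"]*p[:,0]/p[:,2]+c["cx"], c["fy"]*p[:,1]/p[:,2]+c["cy"]]
s,co=np.sin(np.radians(50)),np.cos(np.radians(50))
U=np.array([-co,0,s]); N=np.array([s,0,co]); Y=np.array([0,1.,0]); L=np.array([.035,0,.024])
def st(u,n,y): # stand-frame pt
    return L+u*U+n*N+y*Y
def T(p,X):  # stand pose p=(x,y,yaw)
    c_,s_=np.cos(p[2]),np.sin(p[2]); X=np.atleast_2d(X)
    return np.c_[p[0]+c_*X[:,0]-s_*X[:,1], p[1]+s_*X[:,0]+c_*X[:,1], X[:,2]]
# upright tin on stand
def box(u0,u1,n0,n1,w): return np.array([st(u,n,y) for n in (n0,n1) for u,y in ((u1,w),(u1,-w),(u0,-w),(u0,w))])
LID=box(-.003,.093,.0155,.0285,.028); TIN=box(0,.09,0,.026,.025)
FOOT=np.array([[-.055,-.032,.005],[.055,-.032,.005],[.055,.032,.005],[-.055,.032,.005]])
BLK=np.array([[-.021,-.035,.03],[.021,-.035,.03],[.021,.035,.03],[-.021,.035,.03]])
def drawbox(im,P,col,z):
    P=[tuple(int(v) for v in q) for q in P*z]
    n=len(P)
    for k in range(0,n,4):
        for i in range(4): cv2.line(im,P[k+i],P[k+(i+1)%4],col,1)
    if n==8:
        for i in range(4): cv2.line(im,P[i],P[i+4],col,1)
E
cat > fit.py <<'E'
from h import *
c=ctrl.camera_info("top")
zl=lambda a:np.array(a,float)/5+[250,205]; zr=lambda a:np.array(a,float)/5+[400,205]
# order: (u1,+y),(u1,-y),(u0,-y),(u0,+y); +y of stand is world -x = down in image
def fit(pts,X,p0):
    r=least_squares(lambda p:(proj(T(p,X),c)-pts).ravel(),p0); return r.x,np.abs(r.fun).reshape(-1,2)
left=zl([[655,215],[672,95],[525,88],[495,190]]); right=zr([[437,222],[420,112],[262,148],[275,255]])
blk=zl([[255,250],[240,178],[105,208],[120,278]])
pl,e=fit(left,LID[4:],[.5,-.1,1.5]);print(pl,e)
pr,e=fit(right,LID[4:],[.5,-.4,1.5]);print(pr,e)
# block y along stand x-like -> world +y left. corners (right-bottom..)
B=BLK[[0,1,2,3]] # right end y=-.035: x=-.021 is bottom
pb,e=fit(blk,BLK,[.5,.1,0]);print(pb,e)
np.save("fit.npy",[pl,pr,pb])
im=cv2.imread("pics/top0.png")
for nm,x0,ps in (("a",250,[pl,pb]),("b",400,[pr])):
    z=cv2.resize(im[205:305,x0:x0+160],None,fx=5,fy=5,interpolation=cv2.INTER_CUBIC)
    for p in ps:
        for X,col in (((BLK,(0,0,255)),) if p is pb else ((LID,(0,0,255)),(TIN,(0,255,0)),(FOOT,(255,0,0)))):
            drawbox(z,proj(T(p,X),c)-[x0,205],col,5)
    cv2.imwrite(f"pics/ov_{nm}.png",z)
E
python3 fit.py
```

```text
[0.54773292 0.05429948 1.30924078] [[2.96818435 1.92102695]
 [0.43944363 0.1975976 ]
 [1.69928881 0.77710391]
 [1.90108278 1.49312378]]
[ 0.54208972 -0.19610449  1.6608649 ] [[0.34770342 0.35613825]
 [0.73786943 0.72209764]
 [0.59129343 0.11330999]
 [0.5482519  0.47441121]]
[0.5197889  0.28046178 0.2274279 ] [[0.4141365  0.82039879]
 [0.07853008 0.89367418]
 [0.35276823 1.06376471]
 [0.01661761 1.1147995 ]]
```

View pics/ov_a.png

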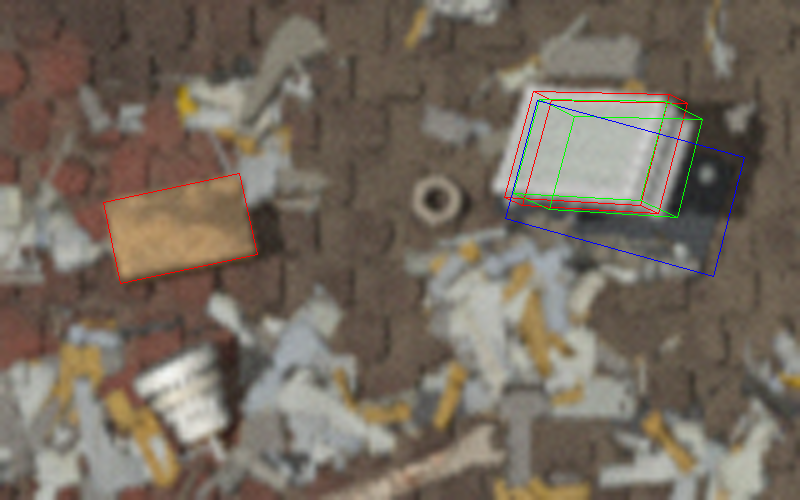

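View pics/ov_b.png

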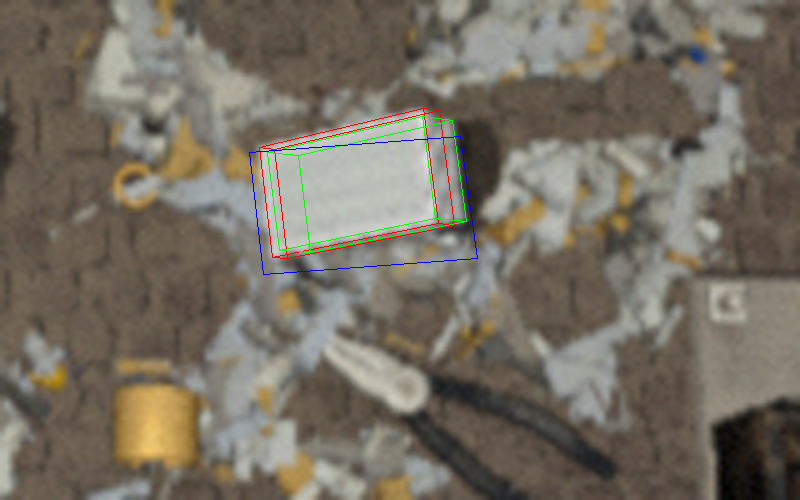

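View pics/z3.png

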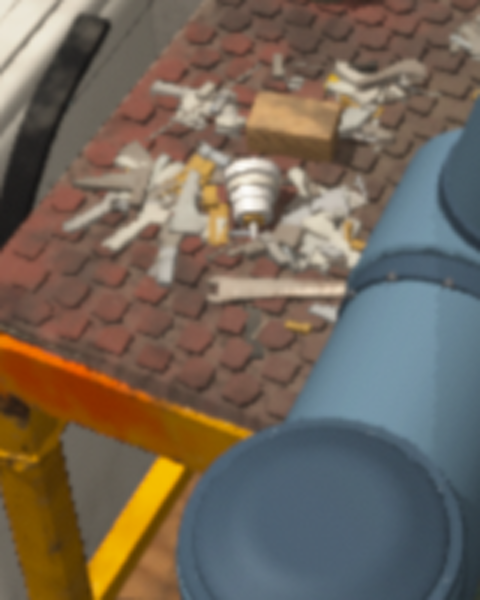

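The left fit is a couple of pixels off. I'll refine both by aligning the silhouette hull to image gradients.

```bash
cat > ref.py <<'E'
from h import *
from scipy.optimize import differential_evolution
c=ctrl.camera_info("top")
def refine(img,c,p0,Xs,rng=(.01,.01,.15),hull=True):
    g=cv2.GaussianBlur(cv2.cvtColor(img,cv2.COLOR_BGR2GRAY).astype(np.float32),(0,0),0.8)
    gx=cv2.Sobel(g,cv2.CV_32F,1,0,ksize=3);gy=cv2.Sobel(g,cv2.CV_32F,0,1,ksize=3)
    def score(d):
        p=np.array(p0)+d
        P=proj(T(p,Xs),c).astype(np.float32)
        h=cv2.convexHull(P)[:,0] if hull else P
        cen=h.mean(0); tot=0;n=0
        for i in range(len(h)):
            a,b=h[i],h[(i+1)%len(h)]; l=np.linalg.norm(b-a)
            if l<3: continue
            t=(b-a)/l; nn=np.array([t[1],-t[0]]); 
            if nn@(cen-a)<0: nn=-nn
            k=max(int(l*2),4); q=a+(b-a)*np.linspace(.05,.95,k)[:,None]
            mx=q.astype(np.float32)
            vx=cv2.remap(gx,mx[None,:,0].copy(),mx[None,:,1].copy(),1)[0];vy=cv2.remap(gy,mx[None,:,0].copy(),mx[None,:,1].copy(),1)[0]
            tot+=np.clip(vx*nn[0]+vy*nn[1],-100,250).sum()*l/k; n+=l
        return -tot/n
    r=differential_evolution(score,[(-x,x) for x in rng],seed=1,maxiter=150,popsize=25,tol=1e-6)
    return np.array(p0)+r.x,r.fun
if __name__=="__main__":
    im=cv2.imread("pics/top0.png")
    pl,pr,pb=np.load("fit.npy")
    X=np.r_[LID,TIN]
    pl,f=refine(im,c,pl+[0,.004,-.05],X,(.012,.012,.2));print(pl,f)
    pr,f=refine(im,c,pr,X);print(pr,f)
    pb,f=refine(im,c,pb,BLK);print(pb,f)
    np.save("fit.npy",[pl,pr,pb])
    for nm,x0,ps in (("a",250,[pl,pb]),("b",400,[pr])):
        z=cv2.resize(im[205:305,x0:x0+160],None,fx=5,fy=5,interpolation=cv2.INTER_CUBIC)
        for p in ps:
            for X,col in (((BLK,(0,0,255)),) if p is pb else ((LID,(0,0,255)),(TIN,(0,255,0)),(FOOT,(255,0,0)))):
                drawbox(z,proj(T(p,X),c)-[x0,205]+[.5,.5],col,5)
        cv2.imwrite(f"pics/ovr_{nm}.png",z)
E
python3 ref.py
```

```text
[0.54962652 0.06115002 1.23858915] -216.777099609375
[ 0.54449048 -0.19359878  1.65870649] -197.1721649169922
[0.5220193  0.28201333 0.20375391] -127.43891143798828
```

View pics/ovr_a.png

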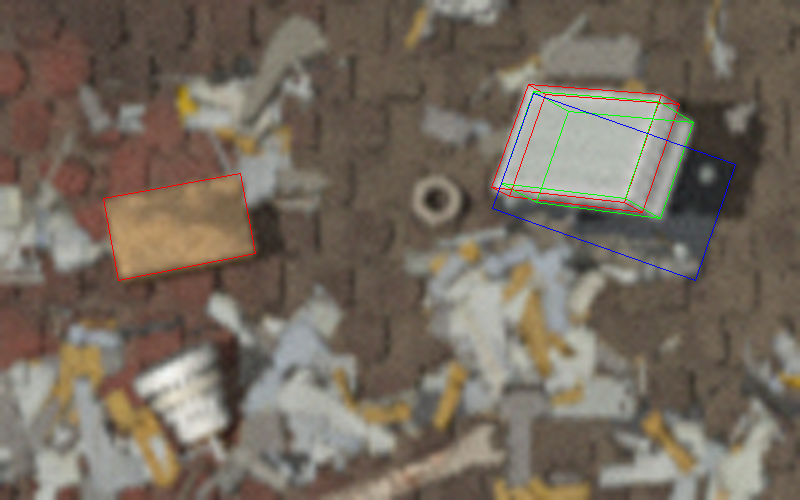

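View pics/ovr_b.png

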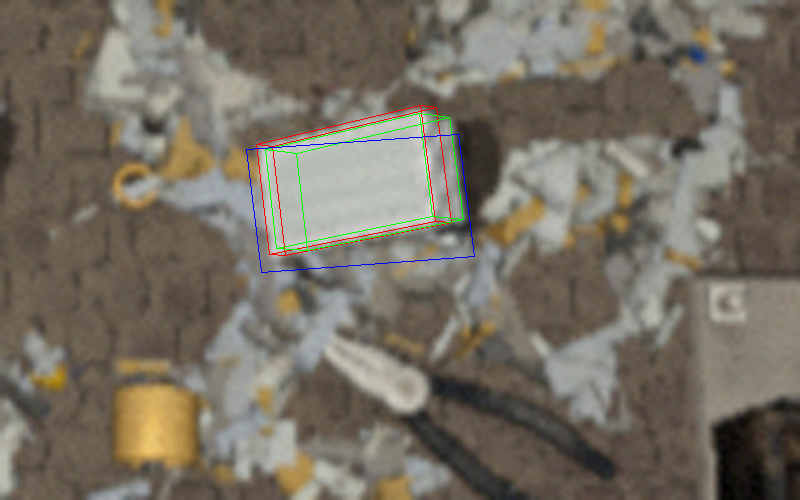

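The left fit is good: lid, tin and foot all line up. The right one is good to about 1 px. Next, a helper that turns target poses into tool-frame moves.

```bash
cat >> h.py <<'E'
from scipy.spatial.transform import Rotation as Ro
def delta(P,R):
    o=ctrl.get_obs(); R0=o["eef_rot"]; p0=o["ee_pos"]
    d=R0.T@(np.array(P)-p0)*1000; w=Ro.from_matrix(R0.T@R).as_rotvec()*180/np.pi
    print("clk %.2f"%o["clock"],"tcp",p0.round(4),"q",o["joints"].round(3),"F",o["contact_force"].round(1),"g",round(o["gripper_width"],3))
    print("   d mm",d.round(1),"rot deg",w.round(2)); return d,w
def Rz(p): return np.array([[np.cos(p[2]),-np.sin(p[2]),0],[np.sin(p[2]),np.cos(p[2]),0],[0,0,1]])
def frame(p,zax,yax):
    z=Rz(p)@zax; y=Rz(p)@yax; return np.c_[np.cross(y,z),y,z]
pl,pr,pb=np.load("fit.npy")
E
python3 - <<'E'
from h import *
for p in (pl,pr):
    R=frame(p,-U,-N); P=T(p,st(.14,.01425,0))[0]; print(P); delta(P,R)
    R=frame(p,-N,Y); P=T(p,st(.048,.10,0))[0]; print('regrasp',P); delta(P,R)
E
```

```text
[0.53525261 0.01948565 0.14040595]
clk 0.10 tcp [ 0.1423 -0.6337  0.2303] q [-1.524  0.246  1.559 -0.     1.339 -0.174] F [ 0.7 -0.1 -0.1] g 1.004
   d mm [ 526.4 -551.1   91. ] rot deg [38.86 11.06 30.37]
regrasp [0.57596175 0.1374856  0.12504889]
clk 0.10 tcp [ 0.1423 -0.6337  0.2303] q [-1.524  0.246  1.559 -0.     1.339 -0.174] F [ 0.7 -0.1 -0.1] g 1.004
   d mm [ 592.  -657.3  106.5] rot deg [-52.56  29.37 112.53]
[ 0.54836006 -0.23750272  0.14040595]
clk 0.10 tcp [ 0.1423 -0.6337  0.2303] q [-1.524  0.246  1.559 -0.     1.339 -0.174] F [ 0.7 -0.1 -0.1] g 1.004
   d mm [ 482.9 -297.5   90.5] rot deg [39.84  2.65  7.31]
regrasp [ 0.53740082 -0.11315997  0.12504889]
clk 0.10 tcp [ 0.1423 -0.6337  0.2303] q [-1.524  0.246  1.559 -0.     1.339 -0.174] F [ 0.7 -0.1 -0.1] g 1.004
   d mm [ 499.5 -421.2  106.1] rot deg [-42.38  37.09  90.67]
```

Call:
step_arm(rows=[[0,0,-40,0,0,0,1],[0,0,-90,0,0,0,1],[0,0,-120,0,0,0,1],[60,20,-120,0,0,0,1],[120,0,-120,0,0,0,1],[170,-30,-120,0,0,0,1],[220,-70,-120,0,0,0,1],[260,-110,-120,0,0,0,1]])

```text
clock: 1.1
ee_pos: [0.3731, -0.4677, 0.3498]
eef_rot: [[0.976, 0.22, -0.0], [0.22, -0.976, 0.003], [0.0, -0.003, -1.0]]
contact_force: [1.7, 0.4, 0.4]
gripper_width: 1.002
```

Run:
```python
from h import *
p=pr
R=frame(p,-U,-N); P=T(p,st(.16,.01425,0))[0]; print(P); delta(P,R)
```

```text
[ 0.54948875 -0.25030882  0.15572683]
clk 1.10 tcp [ 0.3731 -0.4677  0.3498] q [-1.087e+00  5.400e-02  1.557e+00  1.000e-03  1.534e+00  2.620e-01] F [1.7 0.4 0.4] g 1.002
   d mm [ 219.7 -172.8  194.6] rot deg [39.78  2.67  7.33]
```

Call:
step_arm(rows=[[50,-40,0,0,0,0,1],[90,-80,0,8,0.5,1.5,1],[130,-110,20,16,1,3,1],[170,-140,50,24,1.5,4.5,1],[200,-160,90,32,2,6,1],[220,-173,130,39.8,2.7,7.3,1],[220,-173,130,39.8,2.7,7.3,1],[220,-173,130,39.8,2.7,7.3,1]])

```text
clock: 2.1
ee_pos: [0.55, -0.251, 0.2221]
eef_rot: [[0.996, 0.069, -0.055], [0.088, -0.765, 0.638], [0.002, -0.641, -0.768]]
contact_force: [-0.1, -0.7, 0.2]
gripper_width: 1.003
```

Run:
```python
from h import *
p=pr
R=frame(p,-U,-N); P=T(p,st(.16,.01425,0))[0]; print(P); delta(P,R)
for n in ("scene","top"): cv2.imwrite(f"pics/{n}1.png",ctrl.grab_frame(n)[:,:,::-1])
```

```text
[ 0.54948875 -0.25030882  0.15572683]
clk 2.10 tcp [ 0.55   -0.251   0.2221] q [-0.794  0.417  1.47   0.433  1.803  0.668] F [-0.1 -0.7  0.2] g 1.003
   d mm [-0.6 42.  51.4] rot deg [ 0.15 -0.08  0.11]
```

View pics/scene1.png

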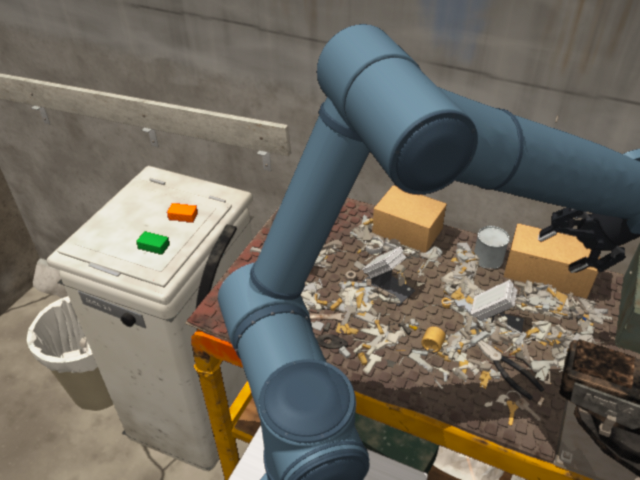

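View pics/top1.png

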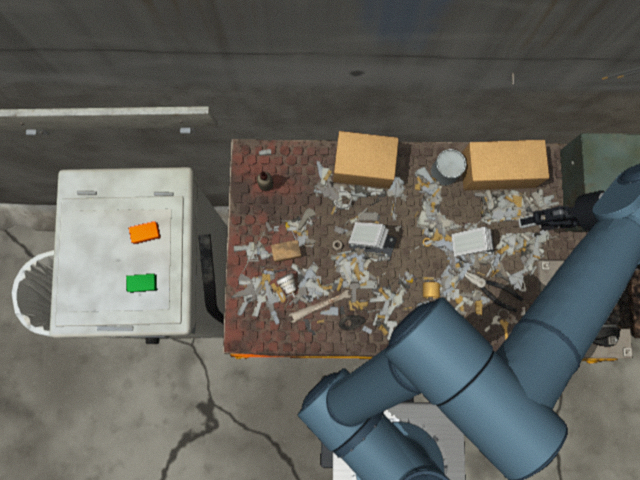

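The tilt is reachable, with joint 6 at 0.67, so a −180° roll fits its range. The scene view now shows both stands: left at about (383,270), right at about (493,298). I'll check the fits there.

Run:
```python
from h import *
from ref import refine
c=ctrl.camera_info("scene"); im=cv2.imread("pics/scene1.png")
z=cv2.resize(im[230:340,340:540],None,fx=4,fy=4,interpolation=cv2.INTER_CUBIC)
for p in (pl,pr):
    q,f=refine(im,c,p,np.r_[LID,TIN],(.008,.008,.1)); print(p,q,f)
    for X,col in ((LID,(0,0,255)),(TIN,(0,255,0)),(FOOT,(255,0,0))): drawbox(z,proj(T(p,X),c)-[340,230]+.5,col,4)
cv2.imwrite("pics/ovs.png",z)
```

```text
[0.54962652 0.06115002 1.23858915] [0.54900964 0.06269498 1.23073019] -163.21737670898438
[ 0.54449048 -0.19359878  1.65870649] [ 0.54438738 -0.19230301  1.58714105] -117.61289978027344
```

View pics/ovs.png

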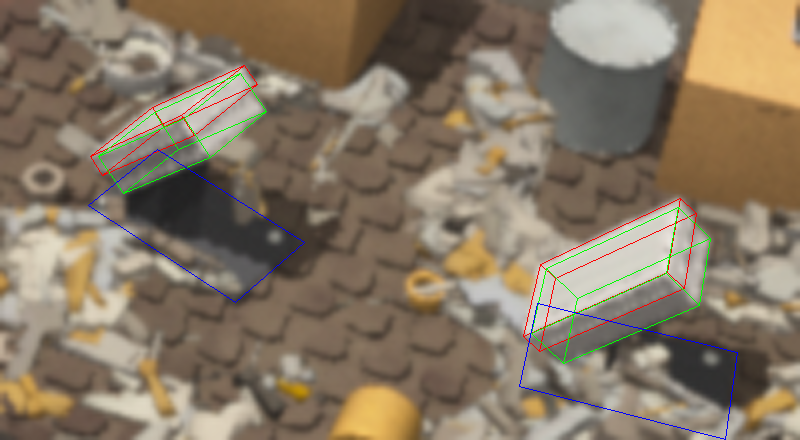

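The top and scene fits agree within 2 mm. Now I'll approach down the slope on the right tin.

Call:
step_arm(rows=[[0,42,0,0,0,0,0.85],[0,42,45,0,0,0,0.85],[0,42,75,0,0,0,0.85],[0,42,100,0,0,0,0.85],[0,42,120,0,0,0,0.85],[0,42,120,0,0,0,0.85],[0,42,120,0,0,0,0.85],[0,42,120,0,0,0,0.85]])

```text
clock: 3.2
ee_pos: [0.5477, -0.2083, 0.1058]
eef_rot: [[0.996, 0.071, -0.051], [0.087, -0.767, 0.635], [0.006, -0.637, -0.77]]
contact_force: [-0.4, 0.1, -0.7]
gripper_width: 0.848
```

Run:
```python
from h import *
np.save("fit.npy",[[.5494,.0618,1.236],[.5445,-.1932,1.652],list(pb)])
p=np.array([.5445,-.1932,1.652])
R=frame(p,-U,-N); P=T(p,st(.054,.01425,0))[0]; delta(P,R)
a=ctrl.grab_frame("scene");b=ctrl.grab_frame("top")
z=np.hstack([cv2.resize(a[210:340,420:620],None,fx=4,fy=4)[:, :400*2:1][:, :], ])
cv2.imwrite("pics/s2.png",z[:,:,::-1]); cv2.imwrite("pics/t2.png",cv2.resize(b[190:290,420:580],None,fx=5,fy=5)[:,:,::-1])
```

```text
clk 3.20 tcp [ 0.5477 -0.2083  0.1058] q [-0.752  0.501  1.59   0.444  1.597  0.615] F [-0.4  0.1 -0.7] g 0.848
   d mm [-2.  -0.6 41. ] rot deg [ 0.4  -0.04  0.51]
```

View pics/s2.png

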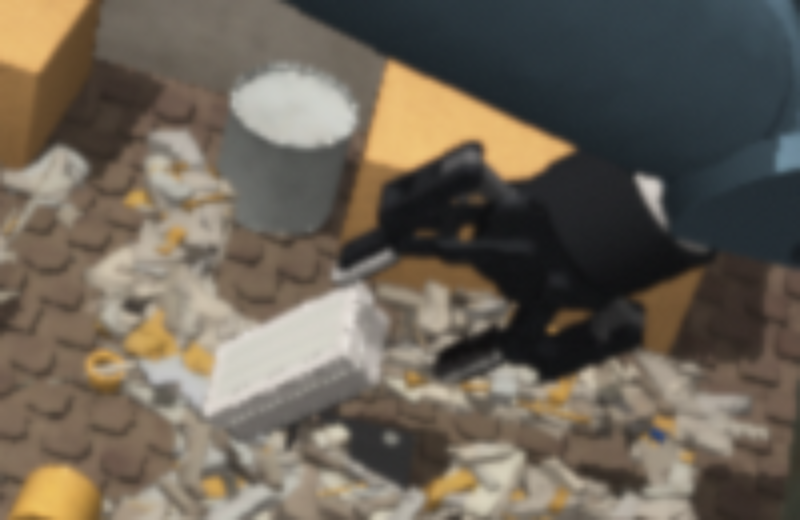

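View pics/t2.png

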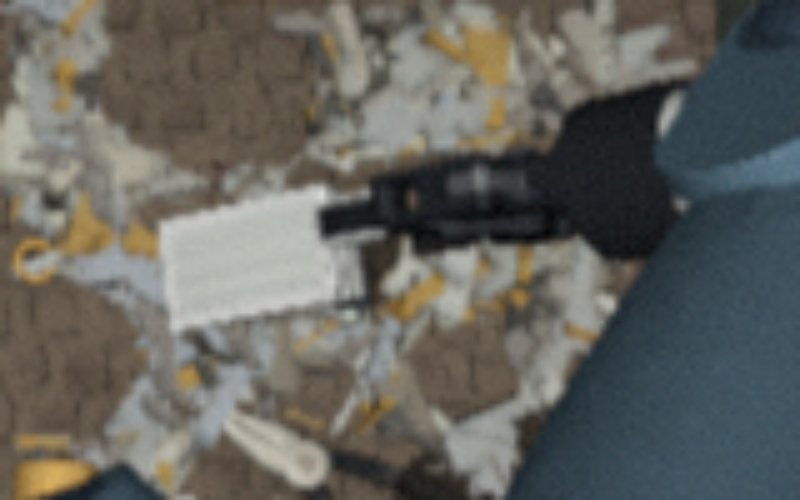

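Run:
```python
from h import *
o=ctrl.get_obs(); R=o["eef_rot"];p=o["ee_pos"]
for k,off,sc in (("top",[420,190],5),("scene",[420,210],4)):
    c=ctrl.camera_info(k)
    for y in (-.036,.036):
        for x in (-.011,.011): print(k,x,y,((proj(p+R@np.array([x,y,-.008]),c)[0]+.5-off)*sc).round())
```

```text
top -0.011 -0.036 [321. 252.]
top 0.011 -0.036 [315. 206.]
top -0.011 0.036 [406. 260.]
top 0.011 0.036 [401. 215.]
scene -0.011 -0.036 [339. 295.]
scene 0.011 -0.036 [344. 265.]
scene -0.011 0.036 [430. 381.]
scene 0.011 0.036 [434. 352.]
```

Call:
step_arm(rows=[[-2,-0.5,10,0,0,0.5,0.85],[-2,-0.5,25,0,0,0.5,0.85],[-2,-0.5,40,0,0,0.5,0.85],[-2,-0.5,41,0,0,0.5,0.85],[-2,-0.5,41,0,0,0.5,0.6],[-2,-0.5,41,0,0,0.5,0.4],[-2,-0.5,41,0,0,0.5,0],[-2,-0.5,41,0,0,0.5,0]])

```text
clock: 4.3
ee_pos: [0.5437, -0.182, 0.0748]
eef_rot: [[0.997, 0.063, -0.051], [0.081, -0.768, 0.636], [0.001, -0.638, -0.77]]
contact_force: [-0.3, -0.1, 2.8]
gripper_width: 0.324
```

Run:
```python
from h import *
p=pr
R=frame(p,-U,-N); P=T(p,st(.054,.01425,0))[0]; delta(P,R)
a=ctrl.grab_frame("scene");b=ctrl.grab_frame("top")
z=cv2.resize(a[210:340,420:620],None,fx=4,fy=4)
cv2.imwrite("pics/s3.png",z[:,:,::-1]); cv2.imwrite("pics/t3.png",cv2.resize(b[190:290,420:580],None,fx=5,fy=5)[:,:,::-1])
```

```text
clk 4.30 tcp [ 0.5437 -0.182   0.0748] q [-0.726  0.513  1.641  0.458  1.53   0.615] F [-0.3 -0.1  2.8] g 0.324
   d mm [-0.1  0.1  0.2] rot deg [ 0.36 -0.07  0.02]
```

View pics/s3.png

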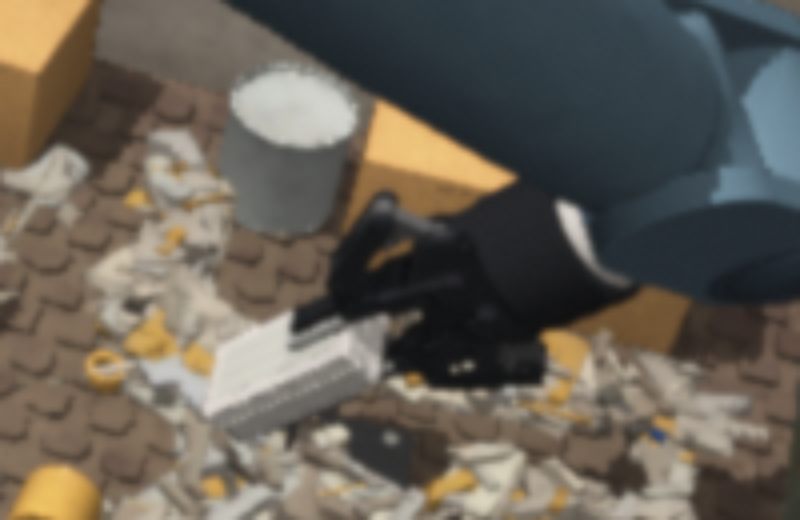

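View pics/t3.png

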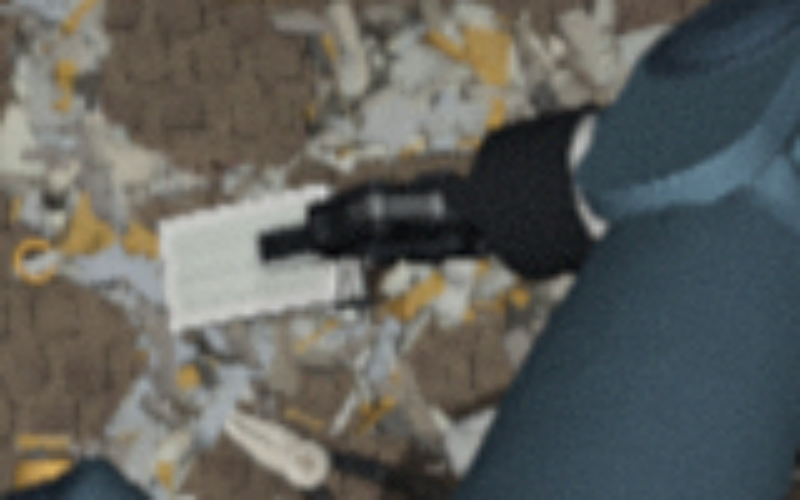

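The tin is gripped at an opening of 0.324 (about 28 mm). I'll lift off along the normal and up the slope, then start the roll.

Call:
step_arm(rows=[[0,-6,0,0,0,0,0],[0,-16,-2,0,0,0,0],[0,-30,-6,0,0,0,0],[0,-46,-14,0,0,0,0],[0,-62,-24,0,0,0,0],[0,-78,-34,0,0,0,0],[0,-88,-40,0,0,0,0],[0,-90,-40,0,0,0,0]])

```text
clock: 5.4
ee_pos: [0.5404, -0.1385, 0.1641]
eef_rot: [[0.997, 0.064, -0.049], [0.081, -0.768, 0.635], [0.003, -0.637, -0.771]]
contact_force: [-1.0, -0.1, -1.5]
gripper_width: 0.325
```

Call:
step_arm(rows=[[0,0,0,0,0,-6,0],[0,0,0,0,0,-14,0],[0,0,0,0,0,-23,0],[0,0,0,0,0,-32,0],[0,0,0,0,0,-41,0],[0,0,0,0,0,-50,0],[0,0,0,0,0,-58,0],[0,0,0,0,0,-60,0]])

```text
clock: 6.4
ee_pos: [0.5401, -0.1384, 0.1634]
eef_rot: [[0.444, 0.895, -0.05], [0.705, -0.314, 0.635], [0.553, -0.317, -0.771]]
contact_force: [0.1, 0.0, -2.0]
gripper_width: 0.326
```

Run:
```python
from h import *
p=pr
R=frame(p,-U,N); P=T(p,st(.057,.01425,0))[0]; delta(P,R)
a=ctrl.grab_frame("scene")
z=cv2.resize(a[170:340,420:620],None,fx=3.5,fy=3.5)
cv2.imwrite("pics/s4.png",z[:,:,::-1])
```

```text
clk 6.40 tcp [ 0.5401 -0.1384  0.1634] q [-0.677  0.335  1.694  0.483  1.622 -0.337] F [ 0.1  0.  -2. ] g 0.326
   d mm [-78.4  45.   37.6] rot deg [  -0.15    0.48 -119.96]
```

View pics/s4.png

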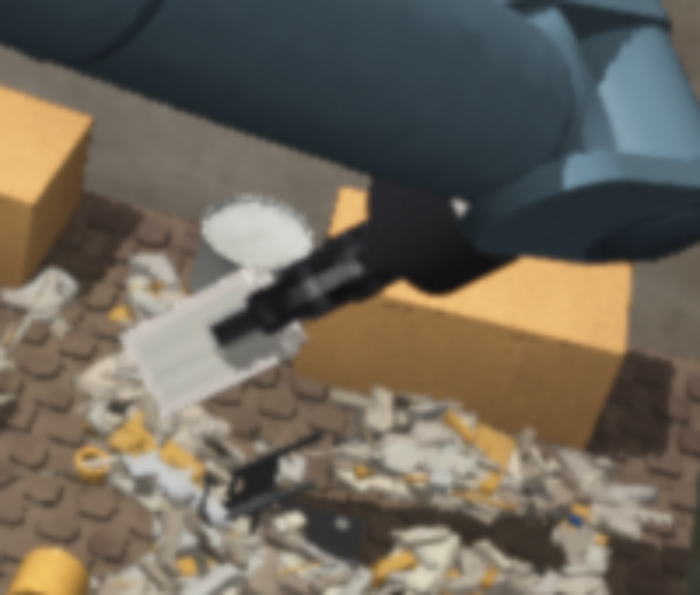

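The tin is held with its lid shut, and the stand below is free. I'll continue the roll.

Call:
step_arm(rows=[[0,0,0,0,0,-8,0],[0,0,0,0,0,-17,0],[0,0,0,0,0,-26,0],[0,0,0,0,0,-35,0],[0,0,0,0,0,-44,0],[0,0,0,0,0,-53,0],[0,0,0,0,0,-62,0],[0,0,0,0,0,-71,0]])

```text
clock: 7.45
ee_pos: [0.54, -0.1384, 0.1632]
eef_rot: [[-0.704, 0.708, -0.05], [0.525, 0.567, 0.636], [0.479, 0.421, -0.77]]
contact_force: [0.4, -0.2, -1.9]
gripper_width: 0.33
```

Call:
step_arm(rows=[[0,0,0,0,0,-10,0],[0,0,0,0,0,-19,0],[0,0,0,0,0,-28,0],[0,0,0,0,0,-36,0],[0,0,0,0,0,-43,0],[0,0,0,0,0,-49,0],[0,0,0,0,0,-51,0],[0,0,0,0,0,-51,0]])

```text
clock: 8.45
ee_pos: [0.5399, -0.1384, 0.163]
eef_rot: [[-0.994, -0.099, -0.051], [-0.109, 0.764, 0.636], [-0.025, 0.637, -0.77]]
contact_force: [-0.2, 0.1, -1.1]
gripper_width: 0.326
```

Run:
```python
from h import *
p=pr
R=frame(p,-U,N); P=T(p,st(.057,.01425,0))[0]; delta(P,R)
a=ctrl.grab_frame("scene");b=ctrl.grab_frame("top")
z=cv2.resize(a[170:340,420:620],None,fx=3.5,fy=3.5)
cv2.imwrite("pics/s5.png",z[:,:,::-1]); cv2.imwrite("pics/t5.png",cv2.resize(b[190:290,420:580],None,fx=5,fy=5)[:,:,::-1])
```

```text
clk 8.45 tcp [ 0.5399 -0.1384  0.163 ] q [-0.677  0.335  1.694  0.483  1.622 -2.469] F [-0.2  0.1 -1.1] g 0.326
   d mm [  3.3 -90.1  37.3] rot deg [-0.39  0.06  2.13]
```

View pics/s5.png

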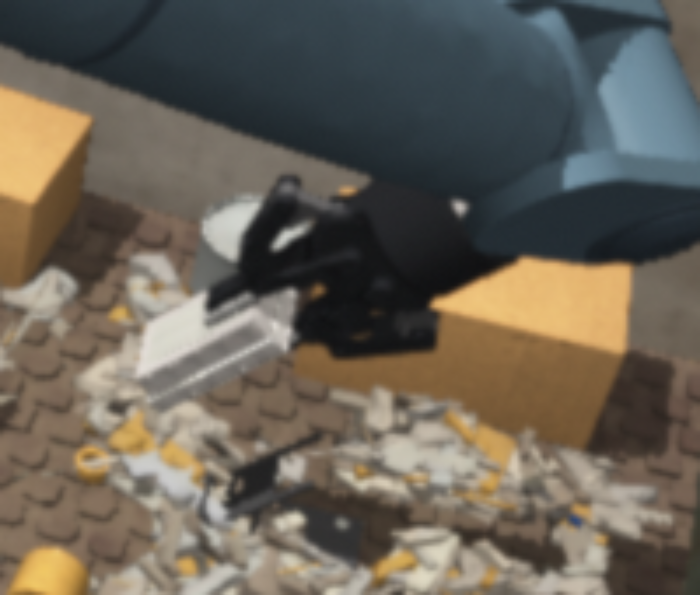

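View pics/t5.png

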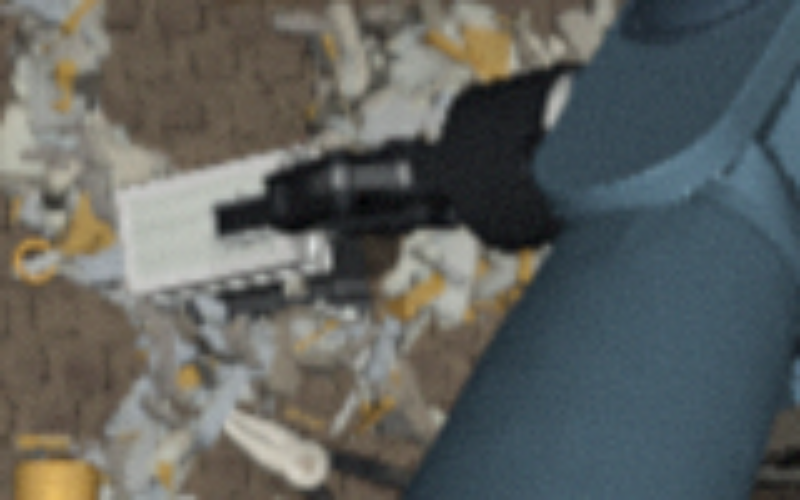

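The tin is inverted, with its bottom up and the lid clamped underneath. I'll lower it back onto the stand.

Call:
step_arm(rows=[[1,-15,4,-0.2,0,1,0],[2,-32,12,-0.4,0,2,0],[3,-50,22,-0.4,0,2.1,0],[3.3,-65,29,-0.4,0,2.1,0],[3.3,-75,32,-0.4,0,2.1,0],[3.3,-80,33,-0.4,0,2.1,0],[3.3,-80,33,-0.4,0,2.1,0],[3.3,-80,33,-0.4,0,2.1,0]])

```text
clock: 9.55
ee_pos: [0.5434, -0.179, 0.0872]
eef_rot: [[-0.997, -0.064, -0.051], [-0.081, 0.764, 0.64], [-0.002, 0.642, -0.766]]
contact_force: [-0.3, -0.3, -1.0]
gripper_width: 0.325
```

Run:
```python
from h import *
p=pr
R=frame(p,-U,N); P=T(p,st(.057,.01425,0))[0]; delta(P,R)
a=ctrl.grab_frame("scene");b=ctrl.grab_frame("top")
z=cv2.resize(a[170:340,420:620],None,fx=3.5,fy=3.5)
cv2.imwrite("pics/s6.png",z[:,:,::-1]); cv2.imwrite("pics/t6.png",cv2.resize(b[190:290,420:580],None,fx=5,fy=5)[:,:,::-1])
```

```text
clk 9.55 tcp [ 0.5434 -0.179   0.0872] q [-0.724  0.493  1.644  0.463  1.549 -2.519] F [-0.3 -0.3 -1. ] g 0.325
   d mm [  0.  -10.5   4.8] rot deg [-0.03  0.09  0.1 ]
```

View pics/s6.png

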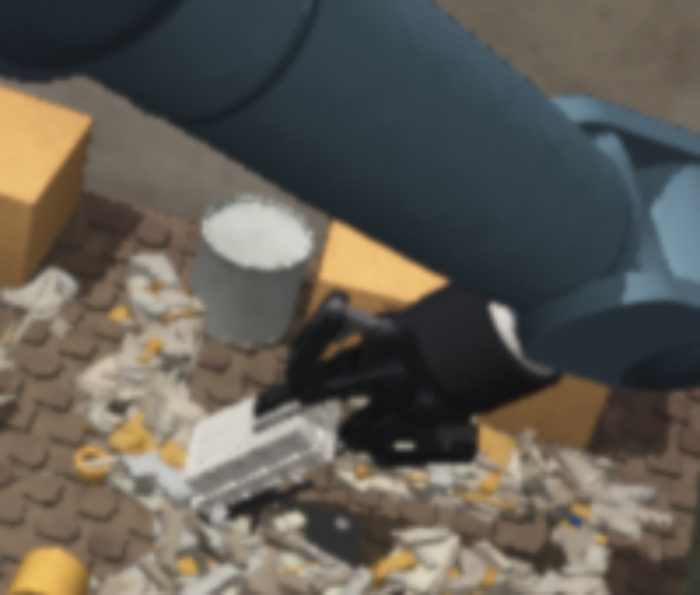

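Call:
step_arm(rows=[[0,-3,1,0,0,0,0],[0,-6,2,0,0,0,0],[0,-8.5,2.5,0,0,0,0],[0,-9.5,3,0,0,0,0],[0,-10,3.5,0,0,0,0],[0,-10,3.5,0,0,0,0],[0,-10,3.5,0,0,0,0],[0,-10,3.5,0,0,0,0]])

```text
clock: 10.65
ee_pos: [0.5438, -0.1843, 0.0782]
eef_rot: [[-0.997, -0.064, -0.051], [-0.082, 0.764, 0.64], [-0.002, 0.642, -0.766]]
contact_force: [-0.5, -0.8, -0.8]
gripper_width: 0.33
```

Run:
```python
from h import *
p=pr
R=frame(p,-U,N); P=T(p,st(.057,.01425,0))[0]; delta(P,R)
```

```text
clk 10.65 tcp [ 0.5438 -0.1843  0.0782] q [-0.73   0.513  1.636  0.46   1.541 -2.528] F [-0.5 -0.8 -0.8] g 0.33
   d mm [-0.  -0.6  1.3] rot deg [-0.03  0.09  0.1 ]
```

Call:
step_arm(rows=[[0,-0.5,0.5,0,0,0,0],[0,-1,1,0,0,0,0],[0,-1,1.5,0,0,0,0],[0,-1,1.5,0,0,0,0.37],[0,-1,1.5,0,0,0,0.42],[0,-1,1.5,0,0,0,0.55],[0,-1,1.5,0,0,0,0.7],[0,-1,1.5,0,0,0,0.75]])

```text
clock: 11.65
ee_pos: [0.5438, -0.1841, 0.0764]
eef_rot: [[-0.997, -0.064, -0.051], [-0.082, 0.764, 0.64], [-0.002, 0.642, -0.766]]
contact_force: [-0.2, -1.2, 0.7]
gripper_width: 0.75
```

Run:
```python
from h import *
p=pr
R=frame(p,-U,N); P=T(p,st(.057,.01425,0))[0]; delta(P,R)
a=ctrl.grab_frame("scene");b=ctrl.grab_frame("top")
z=cv2.resize(a[170:340,420:620],None,fx=3.5,fy=3.5)
cv2.imwrite("pics/s7.png",z[:,:,::-1]); cv2.imwrite("pics/t7.png",cv2.resize(b[190:290,420:580],None,fx=5,fy=5)[:,:,::-1])
```

```text
clk 11.65 tcp [ 0.5438 -0.1841  0.0764] q [-0.73   0.516  1.636  0.46   1.539 -2.53 ] F [-0.2 -1.2  0.7] g 0.75
   d mm [-0.   0.4 -0.3] rot deg [-0.03  0.09  0.1 ]
```

View pics/s7.png

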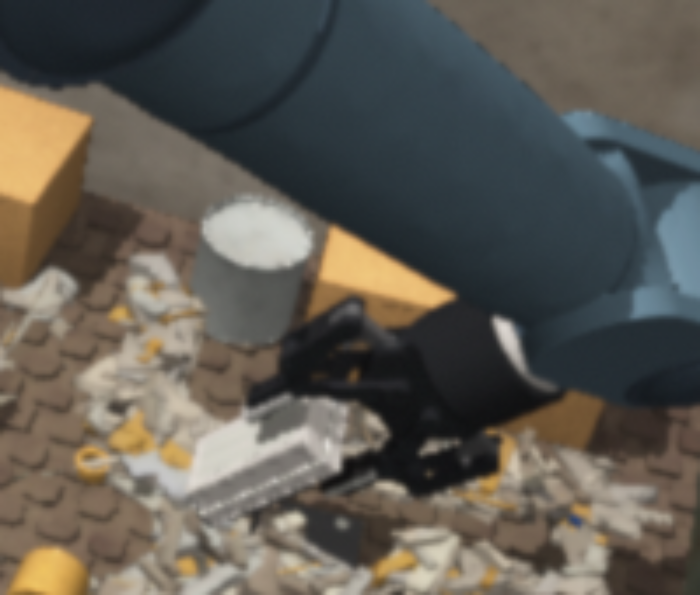

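View pics/t7.png

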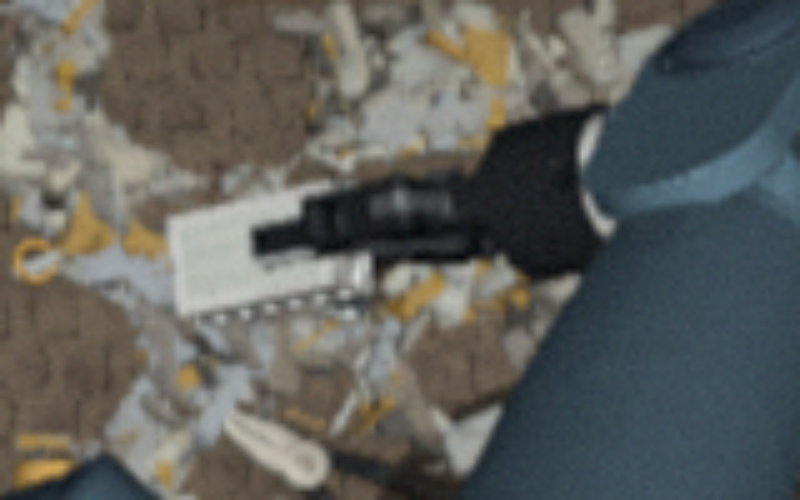

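Tin 1 rests inverted on its stand with the lid closed. Before the regrasp I'll fit an FK model from the logged poses to check that the side-grip pose is within the joint limits.

```bash
cat > fk.py <<'E'
from h import *
S=[([-1.52411,.24576,1.55891,0,1.33870,-.17413],[.14233,-.63371,.23027]),
([-1.087,.054,1.557,.001,1.534,.262],[.3731,-.4677,.3498]),
([-.794,.417,1.47,.433,1.803,.668],[.55,-.251,.2221]),
([-.752,.501,1.59,.444,1.597,.615],[.5477,-.2083,.1058]),
([-.726,.513,1.641,.458,1.53,.615],[.5437,-.182,.0748]),
([-.677,.335,1.694,.483,1.622,-.337],[.5401,-.1384,.1634]),
([-.724,.493,1.644,.463,1.549,-2.519],[.5434,-.179,.0872])]
def rot(q): return Ro.from_euler('ZYZYZ',[q[0],q[1]+q[2],q[3],q[4],q[5]+np.pi/2]).as_matrix()
def fk(q,k):
    a,h,L1,e,L2,off,d,w=k
    R1=Ro.from_euler('ZY',[q[0],q[1]]).as_matrix();R2=Ro.from_euler('ZY',[q[0],q[1]+q[2]]).as_matrix()
    R=rot(q); R4=Ro.from_euler('ZYZ',[q[0],q[1]+q[2],q[3]]).as_matrix()
    return Ro.from_euler('Z',q[0]).as_matrix()@[a,off,h]+R1@[0,0,L1]+R2@[e,0,L2]+R4@[0,w,0]+R@[0,0,d],R
r=least_squares(lambda k:np.r_[np.concatenate([fk(q,k)[0]-p for q,p in S]),1e-3*(k-[0,.2,.5,0,.4,.1,.25,0])],[0,.2,.5,0,.4,.1,.25,0])
K=r.x
LO=np.array([-3.13,-1.02,.13,-.95,.21,-2.74]);HI=np.array([3.13,2.26,2.54,4.09,2.88,2.74])
def ik(P,R,q0):
    f=lambda q:np.r_[(fk(q,K)[0]-P)*5,(Ro.from_matrix(rot(q).T@R)).as_rotvec()]
    b=None
    for s in range(12):
        x0=np.clip(q0+(np.random.RandomState(s).randn(6)*.5*(s>0)),LO+.01,HI-.01)
        r=least_squares(f,x0,bounds=(LO,HI)); 
        if b is None or r.cost<b.cost-1e-7: b=r
        if b.cost<1e-5: break
    return b.x,b.cost
if __name__=="__main__":
    o=ctrl.get_obs();print(K.round(4),np.abs(r.fun[:21]).max()); print(rot(o["joints"]).round(3),o["eef_rot"].round(3),fk(o["joints"],K)[0]-o["ee_pos"])
    q=o["joints"]
    for nm,p in (("right",pr),("left",pl)):
      for sg in (1,-1):
        for n in (.006-.0187,.1): print(nm,sg,n,*[x.round(4) for x in ik(T(p,st(.048,n,0))[0],frame(p,-N,sg*Y),q)])
      for sg in (1,-1): print(nm,"pinch",sg,*[x.round(4) for x in ik(T(p,st(.055,.014,0))[0],frame(p,-U,sg*N),q)])
    for sg in (1,-1):
        Rb=np.c_[np.cross(Rz(pb)@[sg,0,0],[0,0,-1]),Rz(pb)@[sg,0,0],[0,0,-1]]
        print("blk",sg,*[x.round(4) for x in ik(np.r_[pb[:2],.03],Rb,q)])
E
python3 fk.py
```

```text
Traceback (most recent call last):
  File "fk.py", line 15, in <module>
    r=least_squares(lambda k:np.r_[np.concatenate([fk(q,k)[0]-p for q,p in S]),1e-3*(k-[0,.2,.5,0,.4,.1,.25,0])],[0,.2,.5,0,.4,.1,.25,0])
  File "fk.py", line 15, in <lambda>
    r=least_squares(lambda k:np.r_[np.concatenate([fk(q,k)[0]-p for q,p in S]),1e-3*(k-[0,.2,.5,0,.4,.1,.25,0])],[0,.2,.5,0,.4,.1,.25,0])
                                                   ~~^^^^^
  File "fk.py", line 13, in fk
    R=rot(q); R4=Ro.from_euler('ZYZ',[q[0],q[1]+q[2],q[3]]).as_matrix()
  File "fk.py", line 9, in rot
    def rot(q): return Ro.from_euler('ZYZYZ',[q[0],q[1]+q[2],q[3],q[4],q[5]+np.pi/2]).as_matrix()
                       ~~~~~~~~~~~~~^^^^^^^^^^^^^^^^^^^^^^^^^^^^^^^^^^^^^^^^^^^^^^^^^
  File "scipy/spatial/transform/_rotation.pyx", line 1413, in scipy.spatial.transform._rotation.Rotation.from_euler
ValueError: Expected axis specification to be a non-empty string of upto 3 characters, got ZYZYZ
```

```bash
sed -i "s/^def rot(q).*/def rot(q): return (Ro.from_euler('ZYZ',[q[0],q[1]+q[2],q[3]])*Ro.from_euler('YZ',[q[4],q[5]+np.pi\/2])).as_matrix()/" fk.py; python3 fk.py
```

```text
[-7.000e-04  2.740e-01  4.204e-01  6.690e-02  5.696e-01  1.124e-01
  2.543e-01  1.000e-04] 0.000288471576079391
[[-0.997 -0.064 -0.051]
 [-0.082  0.764  0.64 ]
 [-0.002  0.642 -0.766]] [[-0.997 -0.064 -0.051]
 [-0.082  0.764  0.64 ]
 [-0.002  0.642 -0.766]] [-1.64906562e-04  9.16344916e-05 -8.33176923e-05]
right 1 -0.012700000000000001 [-0.2418  0.3765  1.9036 -0.95    0.9437 -2.74  ] 0.0159
right 1 0.1 [-0.0721  0.234   1.9487 -0.95    1.0922 -2.74  ] 0.0025
right -1 -0.012700000000000001 [-0.2552  0.3603  1.9155 -0.95    0.918   0.3154] 0.0128
right -1 0.1 [-0.075   0.2301  1.951  -0.95    1.0875  0.38  ] 0.0023
right pinch 1 [-0.7281  0.5172  1.6367  0.4598  1.5374 -2.5274] 0.0
right pinch -1 [-0.7281  0.5172  1.6367  0.4598  1.5374  0.6142] 0.0
left 1 -0.012700000000000001 [ 0.2026  0.6079  1.6249 -0.7215  1.4848 -2.3186] 0.0
left 1 0.1 [ 0.3085  0.6068  1.4617 -0.6634  1.6678 -2.3551] 0.0
left -1 -0.012700000000000001 [ 0.2026  0.6079  1.6249 -0.7215  1.4848  0.823 ] 0.0
left -1 0.1 [ 0.3085  0.6068  1.4617 -0.6634  1.6678  0.7865] 0.0
left pinch 1 [-0.3886  0.2312  2.0274  0.8077  1.0933 -2.089 ] 0.0
left pinch -1 [-0.3886  0.2312  2.0274  0.8077  1.0933  1.0526] 0.0
blk 1 [0.3045 0.376  1.8038 0.     0.9618 0.1007] 0.0
blk -1 [ 0.3797  0.384   1.8032 -0.1757  0.9389 -2.74  ] 0.0187
```

FK fits to 0.3 mm. The perpendicular side grip on the right stand exceeds joint 4's limit, so I'll look at grips tilted about the jaw axis.

```bash
cat > plan.py <<'E'
from fk import *
def regrasp(p,phi,back=0,u=.048,n=.0065,sg=-1):
    f=np.radians(phi); z=-N*np.cos(f)-U*np.sin(f); gp=st(u,n,0)+(.0187+.004-back)*z
    return T(p,gp)[0],frame(p,z,sg*Y)
def blockpose(phi,ztop=.03,n=.0065,up=0,sg=-1):
    # tin x along block +y ; lid normal(up) ; tool z = -up cos + tinx sin
    f=np.radians(phi); b=Rz(pb); z=-np.array([0,0,1.])*np.cos(f)+b[:,1]*np.sin(f); y=-sg*b[:,0]
    return np.r_[pb[:2],ztop+n+up]+(.0227)*z, np.c_[np.cross(y,z),y,z]
if __name__=="__main__":
    q=ctrl.get_obs()["joints"]
    for phi in (15,20,25,30,40,50):
        for b in (0,.1): print(phi,b,*[x.round(4) for x in ik(*regrasp(pr,phi,b),np.array([-.2,.4,1.9,-.9,.9,.3]))])
        print("  blk",*[x.round(4) for x in ik(*blockpose(phi),np.array([.3,.376,1.8,0,.96,.1]))])
E
python3 plan.py
```

```text
15 0 [-0.3084  0.3195  1.9519 -0.8295  0.8028  0.1845] 0.0
15 0.1 [-0.2043  0.1547  1.9616 -0.7288  0.9727  0.1217] 0.0
  blk [ 0.2004  0.3907  1.8412  0.327   0.9369 -0.2018] 0.0
20 0 [-0.3383  0.3046  1.9444 -0.6959  0.7927  0.0548] 0.0
20 0.1 [-2.4920e-01  1.3430e-01  1.9507e+00 -6.1170e-01  9.6770e-01  1.5000e-03] 0.0
  blk [ 0.1664  0.3955  1.8494  0.4316  0.9563 -0.2993] 0.0
25 0 [-0.369   0.2946  1.9344 -0.5618  0.7956 -0.0749] 0.0
25 0.1 [-0.2955  0.1216  1.9363 -0.4949  0.9745 -0.1173] 0.0
  blk [ 0.1333  0.4049  1.8555  0.5308  0.984  -0.392 ] 0.0
30 0 [-0.4003  0.2897  1.9221 -0.4315  0.8109 -0.2003] 0.0
30 0.1 [-0.3424  0.1164  1.9188 -0.3815  0.9925 -0.2315] 0.0
  blk [ 0.1014  0.4188  1.8593  0.6236  1.0193 -0.4785] 0.0
40 0 [-0.463   0.2944  1.8913 -0.1949  0.8743 -0.425 ] 0.0
40 0.1 [-0.4355  0.1283  1.8748 -0.1741  1.0582 -0.4372] 0.0
  blk [ 0.0428  0.4598  1.86    0.788   1.1083 -0.6305] 0.0
50 0 [-0.5238  0.3177  1.853   0.      0.9709 -0.605 ] 0.0
50 0.1 [-0.5238  0.1674  1.8206  0.      1.1537 -0.605 ] 0.0
  blk [-0.0075  0.5165  1.8514  0.9253  1.2159 -0.7544] 0.0
```

φ=20° works for both the stand grip and the block. Retreating up the slope first.

Call:
step_arm(rows=[[0,0,-15,0,0,0,0.75],[0,0,-35,0,0,0,0.75],[0,0,-60,0,0,0,0.75],[0,0,-85,0,0,0,0.8],[0,10,-110,0,0,0,1],[0,40,-125,0,0,0,1],[0,75,-130,0,0,0,1],[0,85,-130,0,0,0,1]])

```text
clock: 12.75
ee_pos: [0.5457, -0.2031, 0.2337]
eef_rot: [[-0.997, -0.067, -0.048], [-0.082, 0.766, 0.638], [-0.006, 0.639, -0.769]]
contact_force: [0.1, -0.4, 0.4]
gripper_width: 0.999
```

```bash
cat >> plan.py <<'E'
def path(qt,n,grip):
    o=ctrl.get_obs(); q0=o["joints"]; R0=o["eef_rot"];p0=o["ee_pos"]; Rp=R0;pp=p0
    for i in range(1,n+1):
        t=i/n; t=t if n<4 else (t*t*(3-2*t)*.6+.4*t)
        P,R=fk(q0+(qt-q0)*t,K)
        if (i-1)%8==0 and i>1: print("-- new call (base is end of previous)"); R0=Rp;p0=pp
        d=R0.T@(P-p0)*1000; w=Ro.from_matrix(R0.T@R).as_rotvec()*180/np.pi
        dw=np.degrees(np.linalg.norm(Ro.from_matrix(Rp.T@R).as_rotvec()))
        print([float(x) for x in d.round(0)]+[float(x) for x in w.round(1)]+[grip],"  # world",P.round(3),"dW %.1f dP %.0f"%(dw,1000*np.linalg.norm(P-pp)))
        Rp=R;pp=P
E
python3 - <<'E'
from plan import *
o=ctrl.get_obs();print(o["joints"].round(3),o["ee_pos"])
qt,c=ik(*regrasp(pr,20,.10),np.array([-.25,.13,1.95,-.61,.97,0.]));print(qt,c)
path(qt,24,1)
E
```

```text
[-0.749  0.334  1.555  0.46   1.777 -2.431] [ 0.54568234 -0.20312934  0.2337295 ]
[-2.49234183e-01  1.34341750e-01  1.95065717e+00 -6.11699573e-01
  9.67698377e-01  1.53972343e-03] 4.824487927481796e-18
[1.0, -1.0, 5.0, 1.3, 0.7, 2.6, 1]   # world [ 0.544 -0.201  0.229] dW 3.0 dP 6
[3.0, -3.0, 12.0, 3.1, 1.6, 6.0, 1]   # world [ 0.543 -0.198  0.222] dW 3.9 dP 7
[5.0, -5.0, 20.0, 5.3, 2.5, 10.0, 1]   # world [ 0.54  -0.195  0.215] dW 4.6 dP 8
[7.0, -8.0, 29.0, 8.0, 3.3, 14.5, 1]   # world [ 0.538 -0.191  0.206] dW 5.3 dP 9
[10.0, -11.0, 38.0, 11.1, 3.9, 19.3, 1]   # world [ 0.535 -0.188  0.198] dW 5.8 dP 10
[13.0, -14.0, 47.0, 14.5, 4.2, 24.5, 1]   # world [ 0.532 -0.185  0.189] dW 6.2 dP 10
[16.0, -17.0, 56.0, 18.4, 4.1, 29.8, 1]   # world [ 0.528 -0.182  0.18 ] dW 6.5 dP 10
[19.0, -21.0, 64.0, 22.5, 3.5, 35.1, 1]   # world [ 0.525 -0.18   0.171] dW 6.8 dP 10
-- new call (base is end of previous)
[1.0, -1.0, 9.0, 3.7, -1.3, 5.6, 1]   # world [ 0.522 -0.178  0.163] dW 6.9 dP 9
[1.0, -3.0, 16.0, 7.4, -3.1, 11.3, 1]   # world [ 0.519 -0.177  0.156] dW 6.9 dP 8
[2.0, -4.0, 23.0, 10.8, -5
[... 496 characters left out ...]
(base is end of previous)
[1.0, 3.0, 0.0, -0.0, -3.6, 4.2, 1]   # world [ 0.52  -0.168  0.13 ] dW 5.5 dP 3
[2.0, 7.0, -0.0, -0.5, -6.9, 8.0, 1]   # world [ 0.523 -0.165  0.13 ] dW 5.1 dP 4
[4.0, 11.0, -2.0, -1.4, -9.9, 11.5, 1]   # world [ 0.526 -0.162  0.13 ] dW 4.7 dP 4
[5.0, 15.0, -3.0, -2.6, -12.5, 14.5, 1]   # world [ 0.53  -0.158  0.13 ] dW 4.2 dP 5
[7.0, 19.0, -5.0, -3.9, -14.8, 17.2, 1]   # world [ 0.533 -0.155  0.13 ] dW 3.7 dP 5
[8.0, 23.0, -7.0, -5.2, -16.6, 19.4, 1]   # world [ 0.536 -0.151  0.131] dW 3.2 dP 5
[10.0, 27.0, -9.0, -6.5, -18.1, 21.2, 1]   # world [ 0.539 -0.148  0.131] dW 2.6 dP 4
[12.0, 29.0, -10.0, -7.5, -19.1, 22.6, 1]   # world [ 0.541 -0.146  0.132] dW 2.0 dP 3
```

Run:
```python
from plan import *
qt,c=ik(*regrasp(pr,20,.17),np.array([-.25,.13,1.95,-.61,.97,0.]));print(qt,c)
path(qt,16,1)
```

```text
[-0.18452399  0.03928089  1.9271246  -0.57251859  1.09853139 -0.01928939] 4.745611974386897e-24
[2.0, 1.0, 8.0, 2.1, 1.2, 4.0, 1]   # world [ 0.544 -0.198  0.228] dW 4.7 dP 8
[4.0, 1.0, 18.0, 5.2, 2.6, 9.5, 1]   # world [ 0.541 -0.191  0.221] dW 6.4 dP 11
[7.0, 2.0, 30.0, 9.2, 3.9, 16.0, 1]   # world [ 0.537 -0.183  0.212] dW 7.8 dP 12
[10.0, 3.0, 42.0, 14.2, 4.6, 23.3, 1]   # world [ 0.533 -0.175  0.203] dW 8.9 dP 12
[14.0, 3.0, 53.0, 19.9, 4.3, 31.0, 1]   # world [ 0.529 -0.168  0.195] dW 9.6 dP 12
[18.0, 4.0, 63.0, 26.2, 2.9, 38.7, 1]   # world [ 0.524 -0.162  0.188] dW 10.0 dP 11
[21.0, 4.0, 71.0, 32.7, 0.1, 46.2, 1]   # world [ 0.521 -0.156  0.182] dW 10.2 dP 9
[23.0, 6.0, 77.0, 38.9, -4.1, 53.0, 1]   # world [ 0.519 -0.151  0.178] dW 10.2 dP 7
-- new call (base is end of previous)
[3.0, 3.0, 2.0, 3.4, -5.0, 7.8, 1]   # world [ 0.518 -0.147  0.176] dW 9.9 dP 5
[6.0, 6.0, 3.0, 5.6, -10.6, 15.1, 1]   # world [ 0.519 -0.142  0.176] dW 9.4 dP 5
[8.0, 11.0, 1.0, 6.5, -16.3, 21.7, 1]   # world [ 0.521 -0.137  0.177] dW 8.8 dP 6
[11.0, 17.0, -2.0, 6.2, -21.9, 27.6, 1]   # world [ 0.524 -0.132  0.18 ] dW 8.0 dP 7
[13.0, 23.0, -6.0, 5.0, -26.9, 32.5, 1]   # world [ 0.528 -0.126  0.183] dW 7.1 dP 8
[15.0, 30.0, -10.0, 3.3, -31.2, 36.4, 1]   # world [ 0.532 -0.12   0.187] dW 6.1 dP 8
[17.0, 35.0, -14.0, 1.4, -34.5, 39.5, 1]   # world [ 0.535 -0.115  0.19 ] dW 4.8 dP 7
[19.0, 40.0, -17.0, -0.2, -36.8, 41.6, 1]   # world [ 0.538 -0.111  0.193] dW 3.5 dP 6
```

Call:
step_arm(rows=[[2,1,8,2.1,1.2,4,1],[4,1,18,5.2,2.6,9.5,1],[7,2,30,9.2,3.9,16,1],[10,3,42,14.2,4.6,23.3,1],[14,3,53,19.9,4.3,31,1],[18,4,63,26.2,2.9,38.7,1],[21,4,71,32.7,0.1,46.2,1],[23,6,77,38.9,-4.1,53,1]])

```text
clock: 13.75
ee_pos: [0.5185, -0.1519, 0.1777]
eef_rot: [[-0.673, 0.705, -0.224], [0.715, 0.698, 0.048], [0.19, -0.128, -0.973]]
contact_force: [-0.2, -0.5, 1.1]
gripper_width: 1.0
```

Call:
step_arm(rows=[[3,3,2,3.4,-5,7.8,1],[6,6,3,5.6,-10.6,15.1,1],[8,11,1,6.5,-16.3,21.7,1],[11,17,-2,6.2,-21.9,27.6,1],[13,23,-6,5,-26.9,32.5,1],[15,30,-10,3.3,-31.2,36.4,1],[17,35,-14,1.4,-34.5,39.5,1],[19,40,-17,-0.2,-36.8,41.6,1]])

```text
clock: 14.75
ee_pos: [0.5377, -0.1114, 0.1925]
eef_rot: [[-0.066, 0.997, 0.038], [0.862, 0.076, -0.502], [-0.503, -0.0, -0.864]]
contact_force: [-0.5, -0.8, -0.2]
gripper_width: 1.0
```

Run:
```python
from plan import *
delta(*regrasp(pr,20,.17)); delta(*regrasp(pr,20,.06));delta(*regrasp(pr,20,0))
a=ctrl.grab_frame("scene");b=ctrl.grab_frame("top")
z=cv2.resize(a[170:340,420:620],None,fx=3.5,fy=3.5)
cv2.imwrite("pics/s8.png",z[:,:,::-1]); cv2.imwrite("pics/t8.png",cv2.resize(b[190:290,400:560],None,fx=5,fy=5)[:,:,::-1])
```

```text
clk 14.75 tcp [ 0.5377 -0.1114  0.1925] q [-0.184  0.041  1.927 -0.577  1.101 -0.012] F [-0.5 -0.8 -0.2] g 1.0
   d mm [ 0.6  0.1 -0.3] rot deg [-0.18  0.23 -0.26]
clk 14.75 tcp [ 0.5377 -0.1114  0.1925] q [-0.184  0.041  1.927 -0.577  1.101 -0.012] F [-0.5 -0.8 -0.2] g 1.0
   d mm [  1.    0.5 109.7] rot deg [-0.18  0.23 -0.26]
clk 14.75 tcp [ 0.5377 -0.1114  0.1925] q [-0.184  0.041  1.927 -0.577  1.101 -0.012] F [-0.5 -0.8 -0.2] g 1.0
   d mm [  1.3   0.7 169.7] rot deg [-0.18  0.23 -0.26]
```

View pics/s8.png

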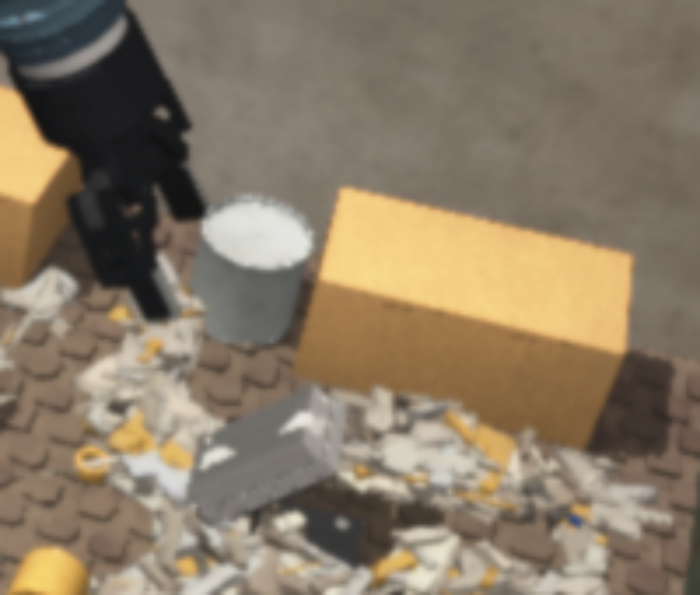

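View pics/t8.png

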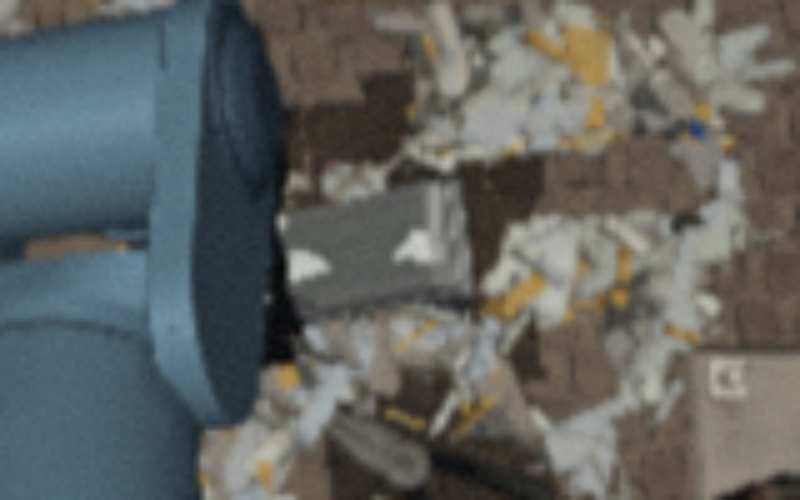

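```bash
cat >> h.py <<'E'
ILID=box(0,.096,0,.013,.028); ITIN=box(.003,.093,.0025,.0285,.025)
E
python3 - <<'E'
from h import *
outs=[]
for k,nm,o,sc in (("top","t8",[400,190],5),("scene","s8",[420,170],3.5)):
    z=cv2.imread(f"pics/{nm}.png");c=ctrl.camera_info(k)
    for X,col in ((ILID,(0,0,255)),(ITIN,(0,255,0))): drawbox(z,proj(T(pr,X),c)-o+.5,col,sc)
    outs.append(z[150:350,250:500] if k=="top" else z[350:550,150:400])
cv2.imwrite("pics/o8.png",cv2.resize(np.hstack(outs),None,fx=1.5,fy=1.5))
E
```

```text
(no output)
```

View pics/o8.png

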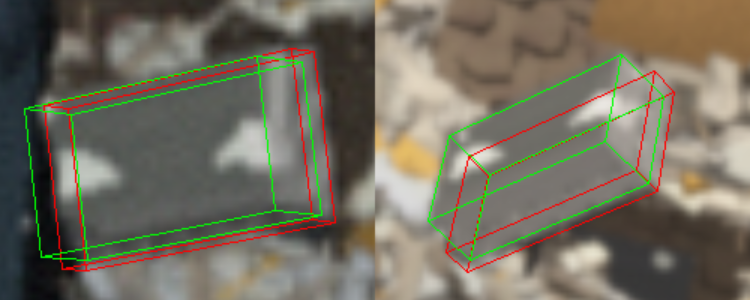

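The inverted-tin model matches in both views to about 2 mm. Moving in for the side grip.

Call:
step_arm(rows=[[0.5,0,30,0,0,0,1],[1,0.5,70,0,0,0,1],[1,0.5,105,0,0,0,1],[1,0.5,125,0,0,0,1],[1,0.5,125,0,0,0,1],[1,0.5,125,0,0,0,1],[1,0.5,125,0,0,0,1],[1,0.5,125,0,0,0,1]])

```text
clock: 15.85
ee_pos: [0.5431, -0.1724, 0.0848]
eef_rot: [[-0.068, 0.997, 0.039], [0.862, 0.078, -0.501], [-0.503, -0.001, -0.864]]
contact_force: [-0.6, -0.1, -0.1]
gripper_width: 1.0
```

Run:
```python
from plan import *
delta(*regrasp(pr,20,0))
a=ctrl.grab_frame("scene");b=ctrl.grab_frame("top")
z=cv2.resize(a[170:340,400:600],None,fx=3.5,fy=3.5)
cv2.imwrite("pics/s9.png",z[:,:,::-1])
```

```text
clk 15.85 tcp [ 0.5431 -0.1724  0.0848] q [-0.296  0.224  1.952 -0.658  0.873  0.034] F [-0.6 -0.1 -0.1] g 1.0
   d mm [-0.1 -0.2 45.7] rot deg [-0.12  0.2  -0.12]
```

View pics/s9.png

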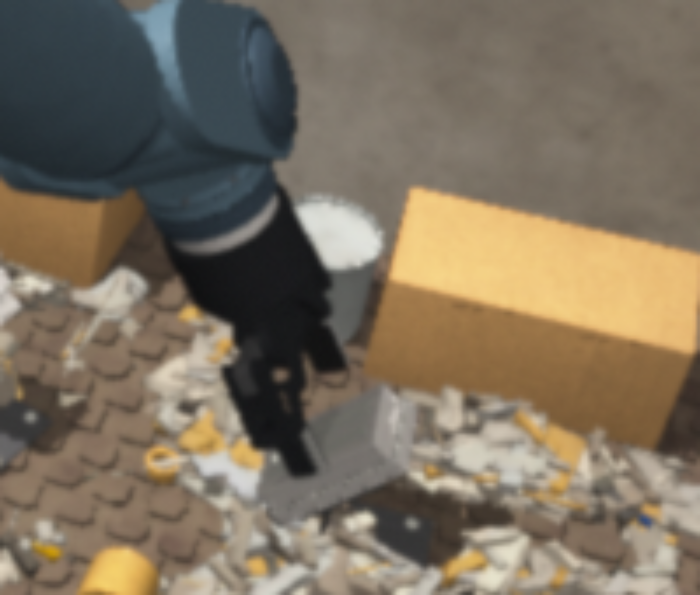

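Call:
step_arm(rows=[[0,0,12,0,0,0,1],[0,0,28,0,0,0,1],[0,0,42,0,0,0,1],[0,0,45,0,0,0,1],[0,0,45,0,0,0,0.85],[0,0,45,0,0,0,0.75],[0,0,45,0,0,0,0.5],[0,0,45,0,0,0,0.3]])

```text
clock: 16.95
ee_pos: [0.5453, -0.1949, 0.0463]
eef_rot: [[-0.068, 0.997, 0.04], [0.862, 0.079, -0.502], [-0.503, 0.0, -0.864]]
contact_force: [0.5, 3.2, 5.5]
gripper_width: 0.645
```

Run:
```python
from plan import *
delta(*regrasp(pr,20,0))
a=ctrl.grab_frame("scene");b=ctrl.grab_frame("top")
z=cv2.resize(a[170:340,400:600],None,fx=3.5,fy=3.5)
cv2.imwrite("pics/s10.png",z[:,:,::-1])
```

```text
clk 16.95 tcp [ 0.5453 -0.1949  0.0463] q [-0.335  0.304  1.944 -0.7    0.796  0.062] F [0.5 3.2 5.5] g 0.645
   d mm [ 0.1 -0.7  1.2] rot deg [-0.06  0.21 -0.13]
```

View pics/s10.png

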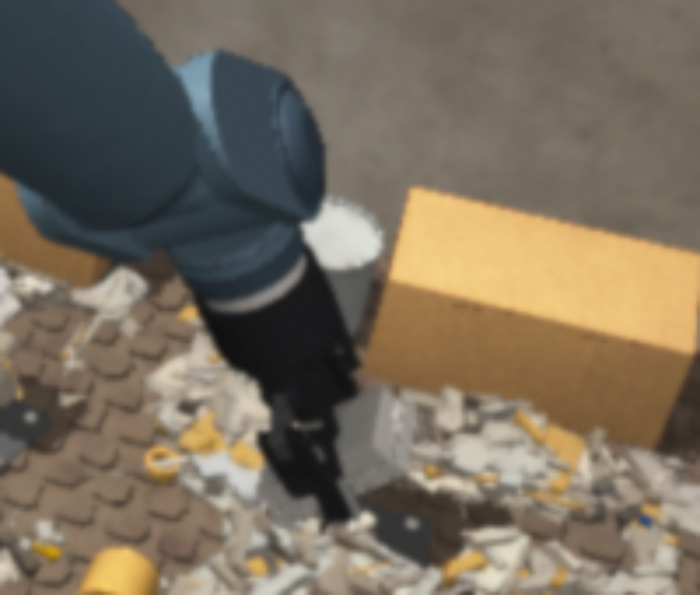

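The lid skirt is gripped: 0.645 matches 56 mm at the earlier ratio. Next: lift off along the normal, then carry high over the left stand to above the block.

Run:
```python
from plan import *
o=ctrl.get_obs(); print("N in tool",(o["eef_rot"].T@(Rz(pr)@N)).round(3))
q1,c=ik(o["ee_pos"]+.1*Rz(pr)@N+np.array([0,0,.05]),o["eef_rot"],o["joints"]);print(q1,c)
qt,c=ik(*blockpose(20,up=.16),np.array([.3,.376,1.8,0.4,.96,-.3]));print(qt,c)
import plan
class O: pass
class C:
    def get_obs(s): P,R=fk(q1,K); return dict(joints=q1,eef_rot=R,ee_pos=P)
plan.ctrl=C(); path(qt,16,0.3)
print(fk(q1,K)[0])
```

```text
N in tool [ 0.339 -0.002 -0.941]
[-0.19722827  0.08746115  1.94230491 -0.59588933  1.04037564  0.0139268 ] 2.784144630900036e-30
[ 0.16635905  0.14863101  1.80656585  0.37202977  1.2233112  -0.17189502] 9.938713694988702e-31
[11.0, 2.0, -4.0, -0.1, 1.5, 0.0, 0.3]   # world [ 0.54  -0.107  0.158] dW 1.5 dP 12
[26.0, 5.0, -10.0, -0.2, 3.6, 0.1, 0.3]   # world [ 0.542 -0.091  0.156] dW 2.1 dP 17
[45.0, 9.0, -17.0, -0.3, 6.1, 0.0, 0.3]   # world [ 0.544 -0.07   0.153] dW 2.6 dP 21
[68.0, 12.0, -27.0, -0.5, 9.2, -0.1, 0.3]   # world [ 0.546 -0.046  0.15 ] dW 3.0 dP 25
[93.0, 16.0, -38.0, -0.6, 12.6, -0.3, 0.3]   # world [ 0.547 -0.018  0.147] dW 3.4 dP 28
[120.0, 19.0, -52.0, -0.8, 16.3, -0.6, 0.3]   # world [0.548 0.012 0.145] dW 3.7 dP 30
[148.0, 22.0, -67.0, -0.9, 20.3, -1.1, 0.3]   # world [0.548 0.045 0.144] dW 4.0 dP 32
[177.0, 24.0, -84.0, -0.9, 24.3, -1.6, 0.3]   # world [0.547 0.078 0.144] dW 4.1 dP 34
-- new call (base is end of previous)
[34.0, 2.0, -5.0, 0.0, 4.1, -0.6, 0.3]   # world [0.546 0.112 0.146] dW 4.2 dP 34
[67.0, 3.0, -11.0, 0.1, 8.2, -1.4, 0.3]   # world [0.543 0.146 0.149] dW 4.1 dP 34
[99.0, 3.0, -18.0, 0.3, 12.1, -2.1, 0.3]   # world [0.54  0.178 0.152] dW 4.0 dP 33
[128.0, 3.0, -26.0, 0.4, 15.7, -2.9, 0.3]   # world [0.536 0.208 0.157] dW 3.7 dP 31
[155.0, 1.0, -34.0, 0.6, 19.0, -3.6, 0.3]   # world [0.531 0.235 0.162] dW 3.4 dP 28
[177.0, -0.0, -41.0, 0.8, 21.9, -4.3, 0.3]   # world [0.527 0.258 0.167] dW 2.9 dP 24
[196.0, -2.0, -48.0, 0.9, 24.2, -4.9, 0.3]   # world [0.523 0.276 0.172] dW 2.4 dP 19
[209.0, -3.0, -53.0, 1.0, 25.9, -5.3, 0.3]   # world [0.52  0.29  0.175] dW 1.7 dP 14
[ 0.53910389 -0.1185092   0.16062187]
```

Call:
step_arm(rows=[[1.5,0,-4,0,0,0,0.3],[4,0,-11,0,0,0,0.3],[8,0,-23,0,0,0,0.3],[14,0,-40,0,0,0,0.3],[18,0,-65,0,0,0,0.3],[15,0,-95,0,0,0,0.3],[5,0,-130,0,0,0,0.3],[-5,0,-155,0,0,0,0.3]])

```text
clock: 18.05
ee_pos: [0.5396, -0.1199, 0.1849]
eef_rot: [[-0.068, 0.997, 0.042], [0.862, 0.08, -0.501], [-0.503, 0.002, -0.864]]
contact_force: [1.0, -0.4, -1.0]
gripper_width: 0.642
```

Run:
```python
from plan import *
qt,c=ik(*blockpose(20,up=.20),np.array([.3,.376,1.8,0.4,.96,-.3]));print(qt,c)
path(qt,16,0.3)
a=ctrl.grab_frame("scene")
cv2.imwrite("pics/s11.png",a[:,:,::-1])
o=ctrl.get_obs();print(o["ee_pos"],o["gripper_width"],o["contact_force"])
```

```text
[ 0.16635855  0.10342346  1.77839601  0.36348084  1.2917871  -0.14417064] 1.23606122094363e-28
[11.0, 2.0, -4.0, -0.1, 1.5, 0.1, 0.3]   # world [ 0.541 -0.108  0.183] dW 1.5 dP 12
[26.0, 5.0, -11.0, -0.3, 3.5, 0.2, 0.3]   # world [ 0.543 -0.092  0.181] dW 2.1 dP 17
[44.0, 9.0, -19.0, -0.5, 6.1, 0.2, 0.3]   # world [ 0.545 -0.071  0.179] dW 2.6 dP 21
[66.0, 13.0, -29.0, -0.6, 9.2, 0.2, 0.3]   # world [ 0.547 -0.047  0.177] dW 3.0 dP 25
[91.0, 17.0, -42.0, -0.8, 12.6, 0.1, 0.3]   # world [ 0.549 -0.019  0.175] dW 3.4 dP 28
[118.0, 21.0, -56.0, -1.0, 16.3, -0.2, 0.3]   # world [0.55  0.011 0.174] dW 3.7 dP 31
[145.0, 24.0, -73.0, -1.1, 20.2, -0.6, 0.3]   # world [0.55  0.044 0.175] dW 4.0 dP 33
[174.0, 26.0, -91.0, -1.2, 24.3, -1.2, 0.3]   # world [0.55  0.078 0.176] dW 4.1 dP 34
-- new call (base is end of previous)
[34.0, 2.0, -6.0, 0.1, 4.1, -0.6, 0.3]   # world [0.548 0.112 0.179] dW 4.2 dP 34
[67.0, 3.0, -14.0, 0.2, 8.2, -1.3, 0.3]   # world [0.545 0.146 0.183] dW 4.1 dP 34
[99.0, 3.0, -22.0, 0.4, 12.1, -2.1, 0.3]   # world [0.541 0.178 0.188] dW 4.0 dP 33
[128.0, 2.0, -31.0, 0.6, 15.8, -2.9, 0.3]   # world [0.537 0.208 0.194] dW 3.8 dP 31
[155.0, -0.0, -40.0, 0.9, 19.1, -3.7, 0.3]   # world [0.532 0.235 0.2  ] dW 3.4 dP 28
[177.0, -2.0, -48.0, 1.1, 21.9, -4.5, 0.3]   # world [0.528 0.258 0.206] dW 3.0 dP 24
[196.0, -4.0, -55.0, 1.4, 24.3, -5.1, 0.3]   # world [0.524 0.276 0.211] dW 2.4 dP 20
[209.0, -6.0, -61.0, 1.6, 25.9, -5.5, 0.3]   # world [0.52  0.29  0.215] dW 1.7 dP 14
[ 0.54168507 -0.12019328  0.18881818] 0.642680381219879 [ 3.041077    0.25969597 -0.22673263]
```

View pics/s11.png

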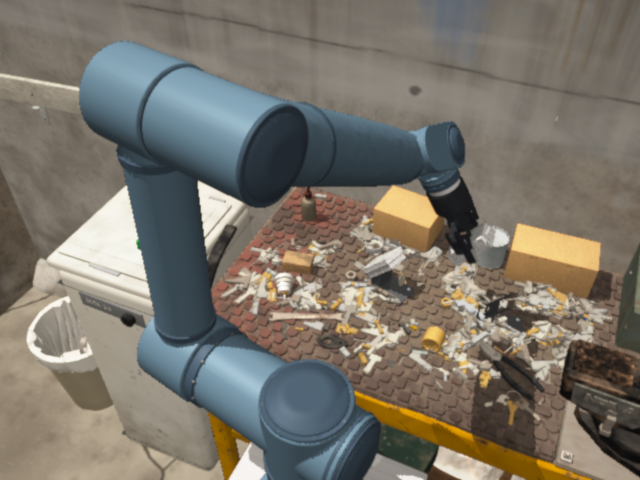

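```bash
python3 -c "
import cv2
z=cv2.imread('pics/s11.png');cv2.imwrite('pics/s11z.png',cv2.resize(z[180:320,380:540],None,fx=4,fy=4))"
```

```text
(no output)
```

View pics/s11z.png

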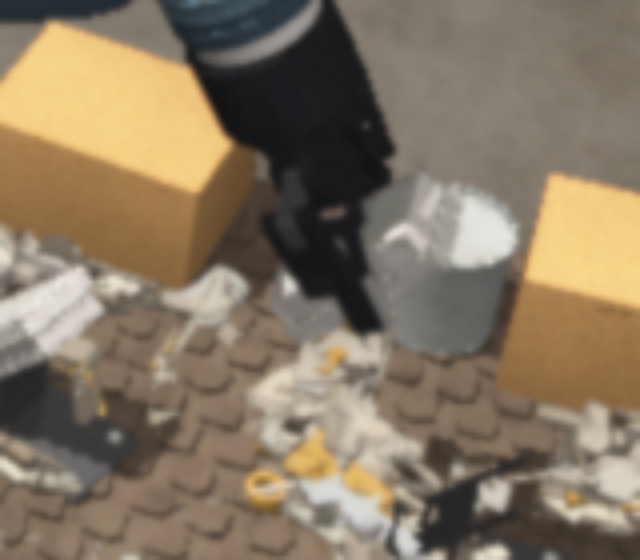

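Tin 1 is held inverted, with its lid below at about (340,270) in the zoom. Carrying it to the block.

Call:
step_arm(rows=[[11,2,-4,0,1.5,0,0.3],[26,5,-11,-0.3,3.5,0.2,0.3],[44,9,-19,-0.5,6.1,0.2,0.3],[66,13,-29,-0.6,9.2,0.2,0.3],[91,17,-42,-0.8,12.6,0.1,0.3],[118,21,-56,-1,16.3,-0.2,0.3],[145,24,-73,-1.1,20.2,-0.6,0.3],[174,26,-91,-1.2,24.3,-1.2,0.3]])

```text
clock: 19.1
ee_pos: [0.5508, 0.0792, 0.1781]
eef_rot: [[-0.105, 0.994, 0.029], [0.989, 0.107, -0.099], [-0.102, 0.018, -0.995]]
contact_force: [-0.8, 1.0, -1.1]
gripper_width: 0.644
```

Call:
step_arm(rows=[[34,2,-6,0,4.1,-0.6,0.3],[67,3,-14,0.2,8.2,-1.3,0.3],[99,3,-22,0.4,12.1,-2.1,0.3],[128,2,-31,0.6,15.8,-2.9,0.3],[155,0,-40,0.9,19.1,-3.7,0.3],[177,-2,-48,1.1,21.9,-4.5,0.3],[196,-4,-55,1.4,24.3,-5.1,0.3],[209,-6,-61,1.6,25.9,-5.5,0.3]])

```text
clock: 20.1
ee_pos: [0.5201, 0.2923, 0.216]
eef_rot: [[-0.192, 0.979, -0.071], [0.919, 0.205, 0.336], [0.344, -0.001, -0.939]]
contact_force: [0.4, 0.1, -1.0]
gripper_width: 0.645
```

Run:
```python
from plan import *
for u in (.2,.03,.0): delta(*blockpose(20,up=u))
a=ctrl.grab_frame("scene");b=ctrl.grab_frame("top")
cv2.imwrite("pics/s12.png",a[:,:,::-1]);cv2.imwrite("pics/t12.png",b[:,:,::-1])
```

```text
clk 20.10 tcp [0.5201 0.2923 0.216 ] q [ 0.17   0.105  1.776  0.365  1.294 -0.142] F [ 0.4  0.1 -1. ] g 0.645
   d mm [-2.8 -0.2 -0.2] rot deg [-0.09 -0.1   0.11]
clk 20.10 tcp [0.5201 0.2923 0.216 ] q [ 0.17   0.105  1.776  0.365  1.294 -0.142] F [ 0.4  0.1 -1. ] g 0.645
   d mm [-61.3  -0.  159.5] rot deg [-0.09 -0.1   0.11]
clk 20.10 tcp [0.5201 0.2923 0.216 ] q [ 0.17   0.105  1.776  0.365  1.294 -0.142] F [ 0.4  0.1 -1. ] g 0.645
   d mm [-71.6  -0.  187.7] rot deg [-0.09 -0.1   0.11]
```

View pics/s12.png

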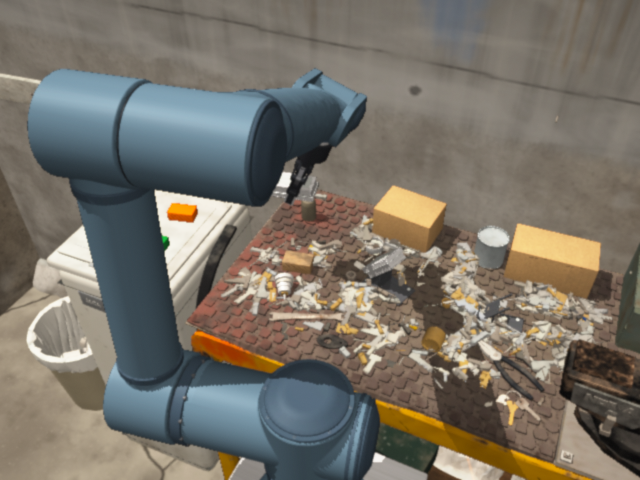

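View pics/t12.png

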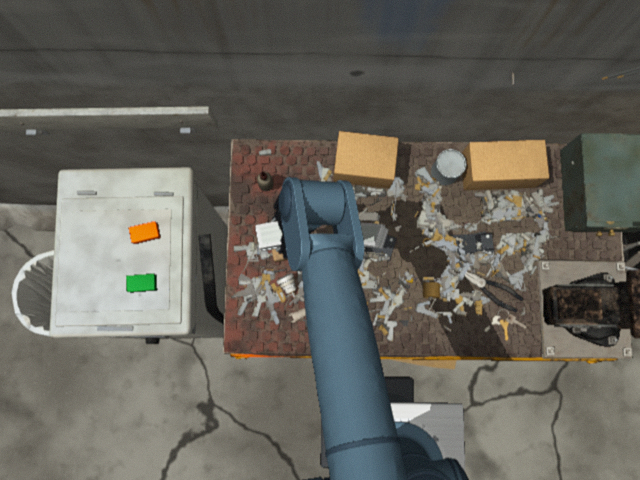

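```bash
cat >> plan.py <<'E'
def heldmodel(phi,P,R,n=.0065,du=0,dphi=0):
    # returns lid & tin corner boxes in world, given TCP pose, assuming nominal grasp
    f=np.radians(phi); gp=P-.0227*R[:,2]
    a=np.radians(phi+dphi); up=-R[:,2]*np.cos(a); # solve: z=-up cos+tx sin ; x-axis lies in plane
    s_=np.sign(-1.0)
    xax=R[:,0]  # in plane (up,tinx)
    # tin x = z sin + xax*cos*sgn
    tx=R[:,2]*np.sin(a)+xax*np.cos(a); up=-R[:,2]*np.cos(a)+xax*np.sin(a); y=np.cross(up,tx)
    def B(l0,l1,n0,n1,w): return np.array([gp+tx*(l+du)+up*(h-n)+y*v for h in (n0,n1) for l,v in ((l0,w),(l0,-w),(l1,-w),(l1,w))])
    return B(-.048,.048,0,.013,.028),B(-.045,.045,.0025,.0285,.025),up,tx
E
python3 - <<'E'
from plan import *
o=ctrl.get_obs()
l,t,up,tx=heldmodel(20,o["ee_pos"],o["eef_rot"]); print(up.round(3),tx.round(3))
for k,nm,of in (("top","t12",[220,180]),("scene","s12",[250,130])):
    z=cv2.imread(f"pics/{nm}.png"); z=cv2.resize(z[of[1]:of[1]+130,of[0]:of[0]+160],None,fx=5,fy=5)
    c=ctrl.camera_info(k)
    raw=z.copy()
    for X,col in ((l,(0,0,255)),(t,(0,255,0))): drawbox(z,proj(X,c)-of+.5,col,5)
    cv2.imwrite(f"pics/o_{nm}.png",np.hstack([raw,z])[:,::][::1][: ,:][::1] if 0 else cv2.resize(np.vstack([raw[100:450],z[100:450]]),None,fx=.85,fy=.85))
E
```

```text
[-0.001 -0.001  1.   ] [-0.205  0.979  0.001]
```

View pics/o_t12.png

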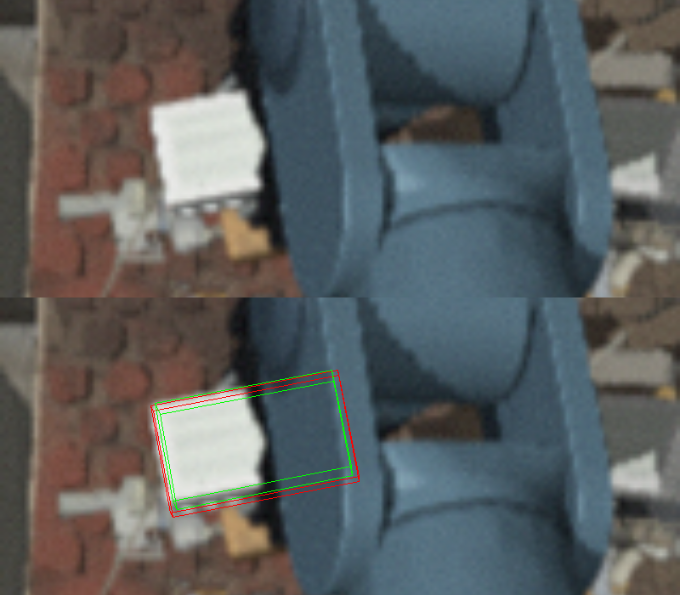

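View pics/o_s12.png

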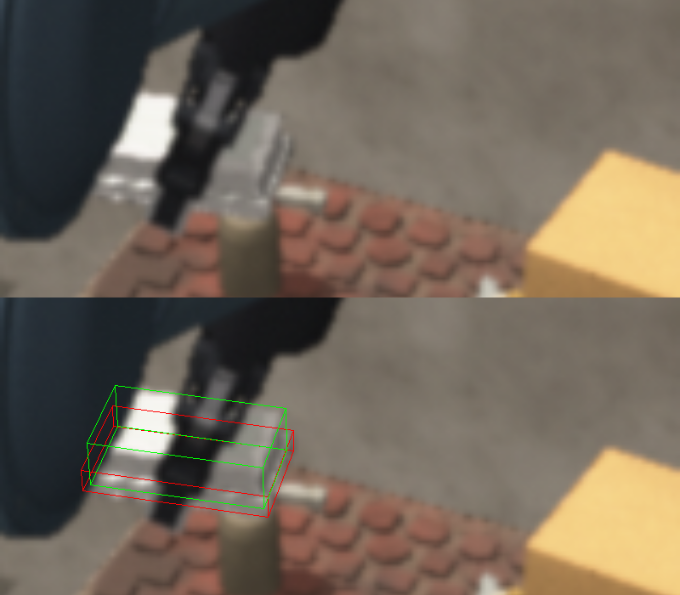

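The held tin matches the model to within a few mm in both views and is level. Descending to about 12 mm above the block.

Call:
step_arm(rows=[[-12,0,25,0,0,0,0.3],[-25,0,60,0,0,0,0.3],[-38,0,95,0,0,0,0.3],[-50,0,128,0,0,0,0.3],[-60,0,155,0,0,0,0.3],[-65,0,170,0,0,0,0.3],[-67.5,0,176,0,0,0,0.3],[-67.5,0,176,0,0,0,0.3]])

```text
clock: 21.2
ee_pos: [0.5218, 0.2892, 0.0287]
eef_rot: [[-0.193, 0.979, -0.069], [0.919, 0.205, 0.336], [0.343, 0.002, -0.939]]
contact_force: [-0.1, 0.2, -1.7]
gripper_width: 0.646
```

Run:
```python
from plan import *
for u in (.0,): delta(*blockpose(20,up=u))
o=ctrl.get_obs()
a=ctrl.grab_frame("scene");b=ctrl.grab_frame("top")
l,t,up,tx=heldmodel(20,o["ee_pos"],o["eef_rot"]); print(up.round(3),tx.round(3))
for k,nm,im,of in (("top","t13",b,[220,180]),("scene","s13",a,[220,200])):
    z=im[:,:,::-1]; z=cv2.resize(z[of[1]:of[1]+110,of[0]:of[0]+160],None,fx=5,fy=5)
    c=ctrl.camera_info(k)
    raw=z.copy()
    for X,col in ((l,(0,0,255)),(t,(0,255,0)),(T(pb,BLK),(255,0,0))): drawbox(z,proj(X,c)-of+.5,col,5)
    cv2.imwrite(f"pics/o_{nm}.png",cv2.resize(np.vstack([raw[100:450],z[100:450]]),None,fx=.85,fy=.85))
```

```text
clk 21.20 tcp [0.5218 0.2892 0.0287] q [ 0.165  0.372  1.849  0.426  0.978 -0.292] F [-0.1  0.2 -1.7] g 0.646
   d mm [-4.  -1.3 13. ] rot deg [ 0.04 -0.05  0.16]
[-0.001 -0.001  1.   ] [-0.205  0.979  0.001]
```

View pics/o_t13.png

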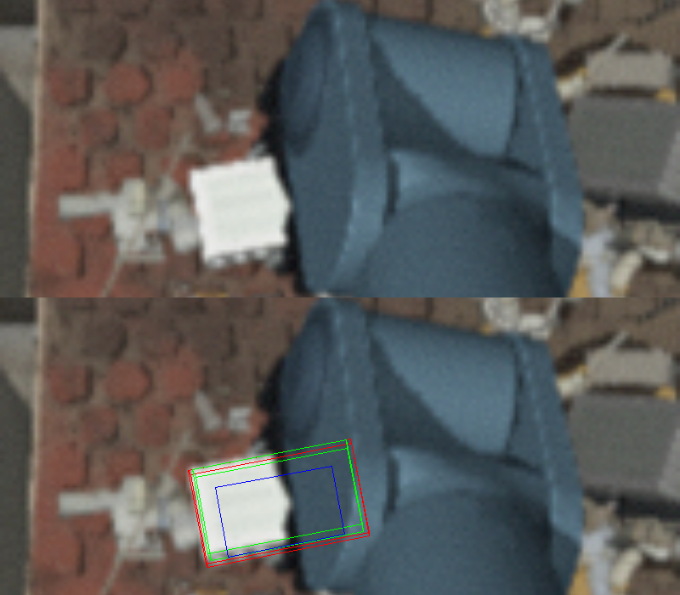

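View pics/o_s13.png

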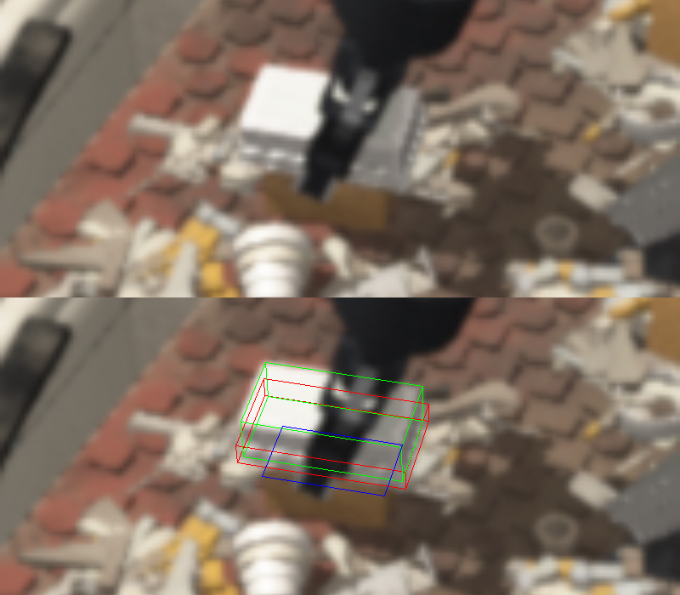

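Call:
step_arm(rows=[[-1.5,-0.5,4,0,0,0,0.3],[-2.5,-1,7.5,0,0,0,0.3],[-3.3,-1.3,10,0,0,0,0.3],[-3.6,-1.3,11.5,0,0,0,0.3],[-3.8,-1.3,12.3,0,0,0,0.3],[-4,-1.3,13,0,0,0,0.3],[-4,-1.3,13,0,0,0,0.3],[-4,-1.3,13,0,0,0,0.3]])

```text
clock: 22.3
ee_pos: [0.5211, 0.2898, 0.0163]
eef_rot: [[-0.194, 0.979, -0.067], [0.919, 0.205, 0.336], [0.343, 0.003, -0.939]]
contact_force: [-2.0, -0.6, 3.7]
gripper_width: 0.643
```

Run:
```python
from plan import *
delta(*blockpose(20,up=0))
```

```text
clk 22.30 tcp [0.5211 0.2898 0.0163] q [ 0.166  0.393  1.85   0.433  0.956 -0.304] F [-2.  -0.6  3.7] g 0.643
   d mm [-0.4 -0.7  1. ] rot deg [ 0.13 -0.06  0.2 ]
```

There is a contact force of about 5 N on the block. Releasing and retreating.

Call:
step_arm(rows=[[-0.2,0,0.5,0,0,0,0.3],[-0.2,0,0.5,0,0,0,0.68],[-0.2,0,0.5,0,0,0,0.75],[-0.2,0,0.5,0,0,0,0.85],[0,0,-8,0,0,0,0.9],[5,0,-28,0,0,0,0.95],[12,0,-55,0,0,0,1],[20,0,-85,0,0,0,1]])

```text
clock: 23.3
ee_pos: [0.5233, 0.2794, 0.1053]
eef_rot: [[-0.194, 0.979, -0.066], [0.919, 0.205, 0.336], [0.343, 0.005, -0.939]]
contact_force: [0.9, 0.7, -0.5]
gripper_width: 1.0
```

Run:
```python
from plan import *
o=ctrl.get_obs(); print(o["ee_pos"],o["joints"].round(3),o["gripper_width"])
a=ctrl.grab_frame("scene");b=ctrl.grab_frame("top")
for k,nm,im,of in (("top","t14",b,[220,180]),("scene","s14",a,[220,200])):
    z=im[:,:,::-1]; z=cv2.resize(z[of[1]:of[1]+110,of[0]:of[0]+160],None,fx=5,fy=5)
    cv2.imwrite(f"pics/o_{nm}.png",z)
# next: left pinch
p=pl; Rp=frame(p,-U,-N)
for u,n in ((.16,.014),(.2,.10)): print(u,n,*[x.round(3) for x in ik(T(p,st(u,n,0))[0],Rp,np.array([-.39,.2,2.,.8,1.1,1.05]))])
```

```text
[0.52332517 0.27942233 0.10530347] [ 0.147  0.24   1.844  0.393  1.106 -0.246] 0.9998614368407261
0.16 0.014 [-0.526  0.065  2.03   0.717  1.289  1.086] 0.0
0.2 0.1 [-0.444 -0.054  1.973  0.71   1.374  1.262] 0.0
```

View pics/o_s14.png

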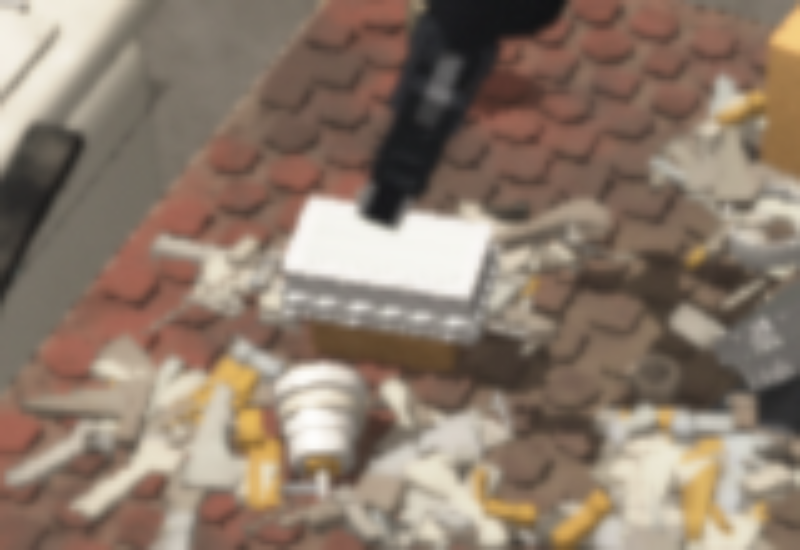

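View pics/o_t14.png

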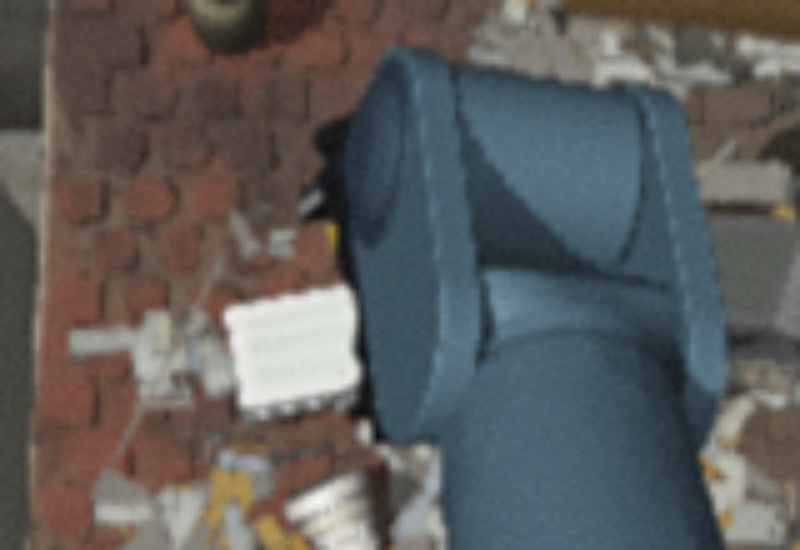

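Tin 1 sits level and centred on the block. Next, tin 2 on the left stand.

Run:
```python
from plan import *
p=pl; Rp=frame(p,-U,-N)
qt,_=ik(T(p,st(.2,.10,0))[0],Rp,np.array([-.44,-.05,2.,.7,1.4,1.26]))
path(qt,16,1)
```

```text
[-6.0, 0.0, -7.0, -0.3, 0.6, 3.9, 1]   # world [0.528 0.272 0.113] dW 4.0 dP 9
[-15.0, 1.0, -16.0, -0.6, 1.5, 9.3, 1]   # world [0.531 0.261 0.119] dW 5.5 dP 13
[-25.0, 2.0, -27.0, -1.0, 2.6, 16.0, 1]   # world [0.535 0.248 0.126] dW 6.8 dP 16
[-37.0, 2.0, -41.0, -1.4, 3.9, 23.7, 1]   # world [0.538 0.232 0.134] dW 7.8 dP 18
[-50.0, 2.0, -55.0, -1.7, 5.6, 32.2, 1]   # world [0.541 0.215 0.143] dW 8.6 dP 20
[-64.0, 1.0, -71.0, -2.0, 7.4, 41.2, 1]   # world [0.544 0.197 0.153] dW 9.2 dP 21
[-78.0, -0.0, -87.0, -2.0, 9.5, 50.6, 1]   # world [0.547 0.178 0.164] dW 9.6 dP 22
[-93.0, -2.0, -104.0, -1.9, 11.7, 60.1, 1]   # world [0.548 0.159 0.175] dW 9.7 dP 22
-- new call (base is end of previous)
[-6.0, 9.0, -19.0, 0.4, 2.0, 9.4, 1]   # world [0.549 0.14  0.185] dW 9.7 dP 22
[-12.0, 18.0, -37.0, 1.1, 4.0, 18.6, 1]   # world [0.55  0.122 0.196] dW 9.4 dP 21
[-19.0, 26.0, -54.0, 1.9, 5.8, 27.3, 1]   # world [0.549 0.105 0.206] dW 8.9 dP 20
[-25.0, 33.0, -70.0, 2.8, 7.6, 35.2, 1]   # world [0.548 0.089 0.216] dW 8.2 dP 19
[-31.0, 38.0, -85.0, 3.8, 9.1, 42.3, 1]   # world [0.547 0.074 0.224] dW 7.3 dP 17
[-36.0, 43.0, -97.0, 4.8, 10.5, 48.4, 1]   # world [0.546 0.062 0.231] dW 6.3 dP 14
[-40.0, 47.0, -107.0, 5.7, 11.5, 53.2, 1]   # world [0.545 0.053 0.237] dW 5.0 dP 11
[-43.0, 49.0, -114.0, 6.4, 12.3, 56.7, 1]   # world [0.544 0.046 0.241] dW 3.6 dP 8
```

Call:
step_arm(rows=[[-6,0,-10,-0.3,0.6,3.9,1],[-15,1,-25,-0.6,1.5,9.3,1],[-25,2,-40,-1,2.6,16,1],[-37,2,-55,-1.4,3.9,23.7,1],[-50,2,-70,-1.7,5.6,32.2,1],[-64,1,-80,-2,7.4,41.2,1],[-78,0,-92,-2,9.5,50.6,1],[-93,-2,-104,-1.9,11.7,60.1,1]])

```text
clock: 24.4
ee_pos: [0.5486, 0.1583, 0.1748]
eef_rot: [[0.759, 0.651, 0.036], [0.551, -0.67, 0.497], [0.347, -0.357, -0.867]]
contact_force: [0.2, 0.9, 0.5]
gripper_width: 1.0
```

Call:
step_arm(rows=[[-6,9,-19,0.4,2,9.4,1],[-12,18,-37,1.1,4,18.6,1],[-19,26,-54,1.9,5.8,27.3,1],[-25,33,-70,2.8,7.6,35.2,1],[-31,38,-85,3.8,9.1,42.3,1],[-36,43,-97,4.8,10.5,48.4,1],[-40,47,-107,5.7,11.5,53.2,1],[-43,49,-114,6.4,12.3,56.7,1]])

```text
clock: 25.4
ee_pos: [0.5436, 0.0446, 0.2415]
eef_rot: [[0.942, -0.259, 0.213], [-0.336, -0.72, 0.607], [-0.004, -0.644, -0.765]]
contact_force: [-0.5, 0.2, -0.8]
gripper_width: 1.004
```

Run:
```python
from plan import *
p=pl; Rp=frame(p,-U,-N)
for u,n in ((.2,.1),(.13,.01425),(.054,.01425)): delta(T(p,st(u,n,0))[0],Rp)
a=ctrl.grab_frame("scene");b=ctrl.grab_frame("top")
for k,nm,im,of in (("top","t15",b,[240,180]),("scene","s15",a,[240,200])):
    z=im[:,:,::-1]; z=cv2.resize(z[of[1]:of[1]+130,of[0]:of[0]+200],None,fx=4,fy=4); c=ctrl.camera_info(k)
    for X,col in ((LID,(0,0,255)),(TIN,(0,255,0))): drawbox(z,proj(T(p,X),c)-of+.5,col,4)
    cv2.imwrite(f"pics/o_{nm}.png",z)
```

```text
clk 25.40 tcp [0.5436 0.0446 0.2415] q [-0.447 -0.055  1.975  0.711  1.374  1.268] F [-0.5  0.2 -0.8] g 1.004
   d mm [-0.2 -0.9  0.8] rot deg [-0.06 -0.1  -0.48]
clk 25.40 tcp [0.5436 0.0446 0.2415] q [-0.447 -0.055  1.975  0.711  1.374  1.268] F [-0.5  0.2 -0.8] g 1.004
   d mm [ 0.4 85.  70.7] rot deg [-0.06 -0.1  -0.48]
clk 25.40 tcp [0.5436 0.0446 0.2415] q [-0.447 -0.055  1.975  0.711  1.374  1.268] F [-0.5  0.2 -0.8] g 1.004
   d mm [  0.3  85.  146.7] rot deg [-0.06 -0.1  -0.48]
```

View pics/o_s15.png

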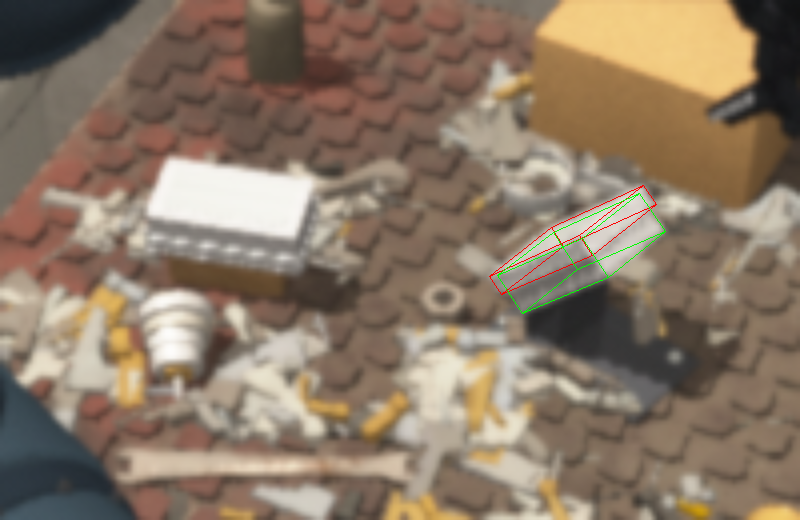

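View pics/o_t15.png

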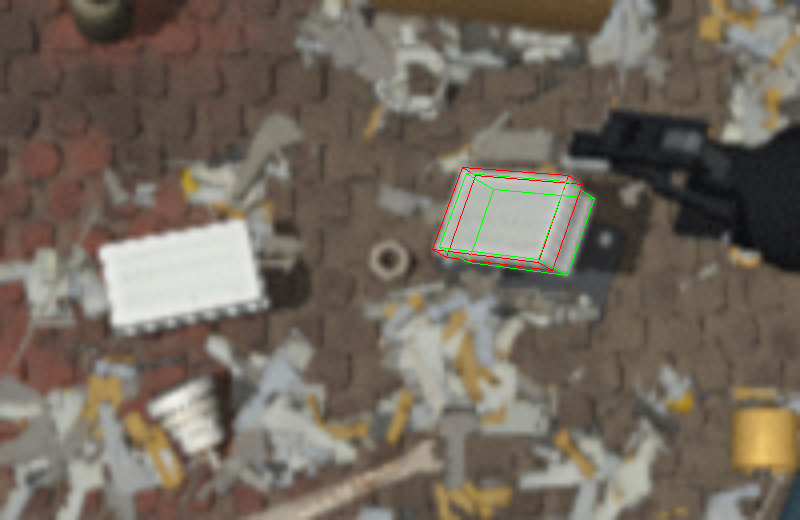

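The tin 2 model aligns in both views and tin 1 is steady on the block. Moving to the pinch approach on tin 2.

Call:
step_arm(rows=[[0,30,0,0,0,0,0.85],[0,70,10,0,0,-0.5,0.85],[0,85,30,0,0,-0.5,0.85],[0.3,85,60,0,0,-0.5,0.85],[0.3,85,90,0,0,-0.5,0.85],[0.3,85,105,0,0,-0.5,0.85],[0.3,85,105,0,0,-0.5,0.85],[0.3,85,105,0,0,-0.5,0.85]])

```text
clock: 26.5
ee_pos: [0.5451, 0.0463, 0.1074]
eef_rot: [[0.945, -0.248, 0.215], [-0.328, -0.724, 0.606], [0.005, -0.643, -0.766]]
contact_force: [-0.3, -0.7, -0.3]
gripper_width: 0.849
```

Run:
```python
from plan import *
p=pl; Rp=frame(p,-U,-N)
delta(T(p,st(.054,.01425,0))[0],Rp)
a=ctrl.grab_frame("scene");b=ctrl.grab_frame("top")
for k,nm,im,of in (("top","t16",b,[300,190]),("scene","s16",a,[320,200])):
    z=im[:,:,::-1]; z=cv2.resize(z[of[1]:of[1]+100,of[0]:of[0]+150],None,fx=5,fy=5)
    cv2.imwrite(f"pics/o_{nm}.png",z)
```

```text
clk 26.50 tcp [0.5451 0.0463 0.1074] q [-0.442  0.159  2.036  0.77   1.166  1.065] F [-0.3 -0.7 -0.3] g 0.849
   d mm [-1.2  0.3 42.7] rot deg [-0.03 -0.2   0.2 ]
```

View pics/o_s16.png

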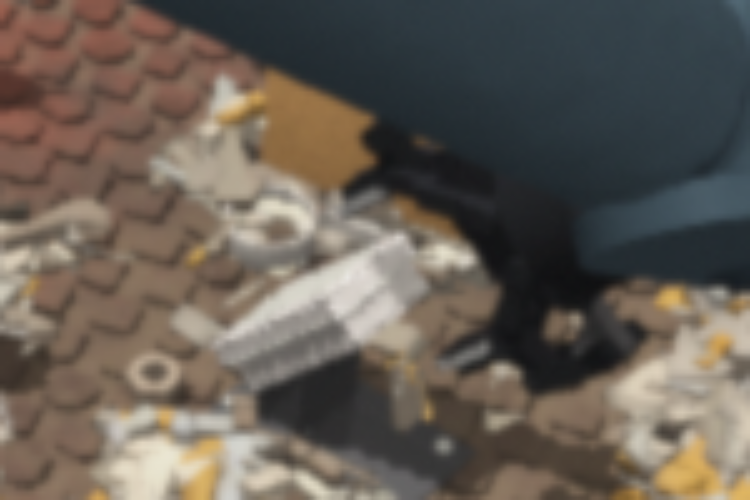

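View pics/o_t16.png

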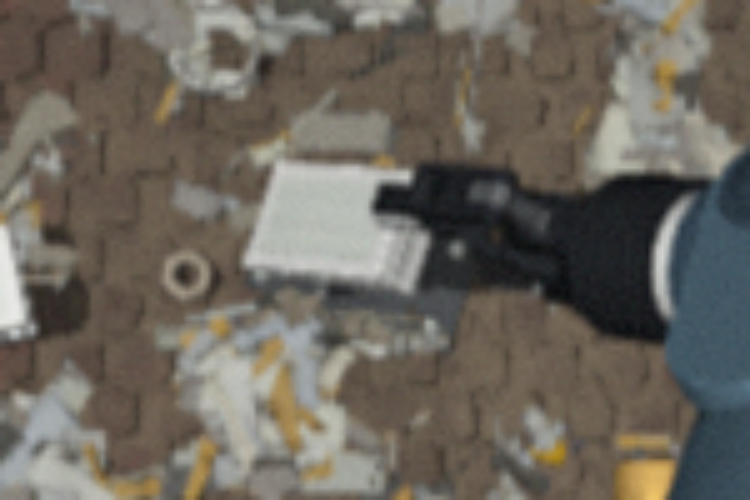

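Call:
step_arm(rows=[[-0.5,0,12,0,0,0,0.85],[-1,0,27,0,0,0,0.85],[-1.2,0,40,0,0,0,0.85],[-1.2,0,42.5,0,0,0,0.85],[-1.2,0,42.5,0,0,0,0.6],[-1.2,0,42.5,0,0,0,0.4],[-1.2,0,42.5,0,0,0,0],[-1.2,0,42.5,0,0,0,0]])

```text
clock: 27.6
ee_pos: [0.5536, 0.0717, 0.0754]
eef_rot: [[0.944, -0.248, 0.216], [-0.329, -0.725, 0.605], [0.007, -0.643, -0.766]]
contact_force: [0.4, -2.3, 1.1]
gripper_width: 0.323
```

Run:
```python
from plan import *
p=pl; Rp=frame(p,-U,-N)
delta(T(p,st(.054,.01425,0))[0],Rp)
a=ctrl.grab_frame("scene");b=ctrl.grab_frame("top")
for k,nm,im,of in (("top","t17",b,[300,190]),("scene","s17",a,[320,200])):
    z=im[:,:,::-1]; z=cv2.resize(z[of[1]:of[1]+100,of[0]:of[0]+150],None,fx=5,fy=5)
    cv2.imwrite(f"pics/o_{nm}.png",z)
```

```text
clk 27.60 tcp [0.5536 0.0717 0.0754] q [-0.388  0.229  2.03   0.811  1.088  1.048] F [ 0.4 -2.3  1.1] g 0.323
   d mm [-0.7  0.2  1. ] rot deg [-0.   -0.31  0.21]
```

View pics/o_s17.png

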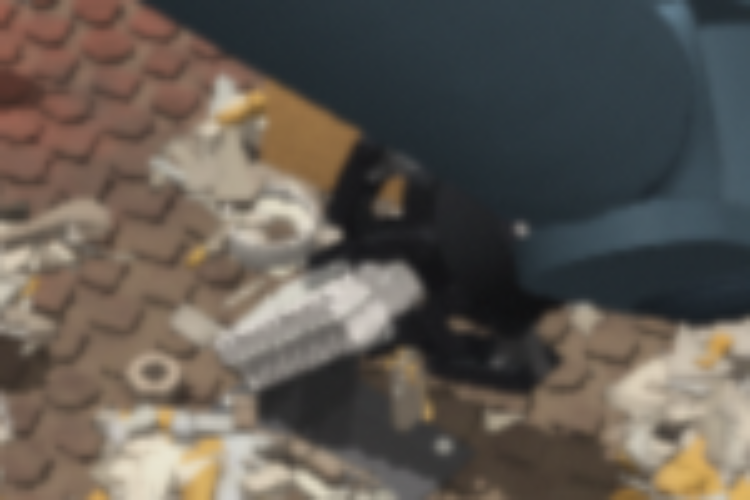

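View pics/o_t17.png

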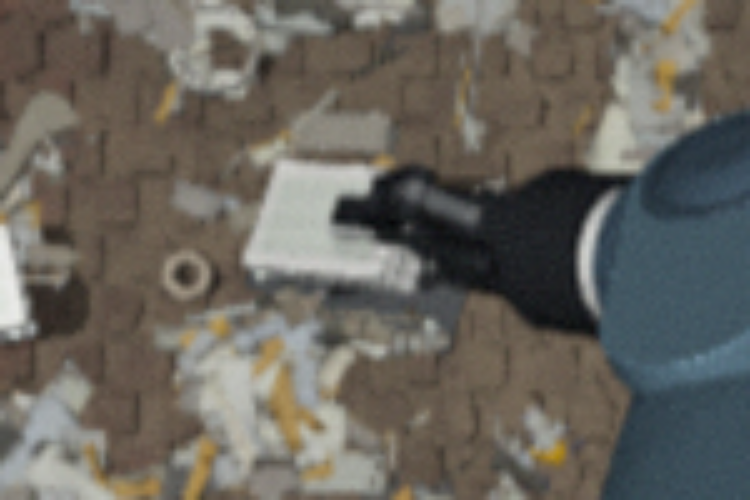

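Gripped at 0.323. Lifting and rolling −180° as before.

Call:
step_arm(rows=[[0,-6,0,0,0,0,0],[0,-16,-2,0,0,0,0],[0,-30,-6,0,0,0,0],[0,-46,-14,0,0,0,0],[0,-62,-24,0,0,0,0],[0,-78,-34,0,0,0,0],[0,-88,-40,0,0,0,0],[0,-90,-40,0,0,0,0]])

```text
clock: 28.7
ee_pos: [0.5679, 0.1128, 0.165]
eef_rot: [[0.944, -0.247, 0.218], [-0.329, -0.725, 0.605], [0.008, -0.643, -0.766]]
contact_force: [-0.2, -0.9, -2.0]
gripper_width: 0.323
```

Call:
step_arm(rows=[[0,0,0,0,0,-6,0],[0,0,0,0,0,-14,0],[0,0,0,0,0,-23,0],[0,0,0,0,0,-32,0],[0,0,0,0,0,-41,0],[0,0,0,0,0,-50,0],[0,0,0,0,0,-58,0],[0,0,0,0,0,-60,0]])

```text
clock: 29.7
ee_pos: [0.5674, 0.1127, 0.1643]
eef_rot: [[0.687, 0.694, 0.217], [0.463, -0.647, 0.605], [0.56, -0.315, -0.766]]
contact_force: [0.8, 0.2, -1.5]
gripper_width: 0.326
```

Call:
step_arm(rows=[[0,0,0,0,0,-8,0],[0,0,0,0,0,-17,0],[0,0,0,0,0,-26,0],[0,0,0,0,0,-35,0],[0,0,0,0,0,-44,0],[0,0,0,0,0,-53,0],[0,0,0,0,0,-62,0],[0,0,0,0,0,-70,0]])

```text
clock: 30.7
ee_pos: [0.5671, 0.1127, 0.1638]
eef_rot: [[-0.419, 0.882, 0.216], [0.766, 0.216, 0.605], [0.487, 0.419, -0.766]]
contact_force: [0.5, -0.1, -2.3]
gripper_width: 0.323
```

Call:
step_arm(rows=[[0,0,0,0,0,-10,0],[0,0,0,0,0,-19,0],[0,0,0,0,0,-28,0],[0,0,0,0,0,-36,0],[0,0,0,0,0,-43,0],[0,0,0,0,0,-48,0],[0,0,0,0,0,-50,0],[0,0,0,0,0,-50,0]])

```text
clock: 31.7
ee_pos: [0.567, 0.1128, 0.1635]
eef_rot: [[-0.945, 0.247, 0.216], [0.328, 0.725, 0.605], [-0.007, 0.642, -0.766]]
contact_force: [-0.3, -0.0, -2.4]
gripper_width: 0.327
```

Run:
```python
from plan import *
p=pl; Rp=frame(p,-U,N)
delta(T(p,st(.057,.01425,0))[0],Rp);delta(T(p,st(.061,.025,0))[0],Rp)
a=ctrl.grab_frame("scene");b=ctrl.grab_frame("top")
for k,nm,im,of in (("top","t18",b,[300,190]),("scene","s18",a,[320,170])):
    z=im[:,:,::-1]; z=cv2.resize(z[of[1]:of[1]+120,of[0]:of[0]+150],None,fx=4.5,fy=4.5)
    cv2.imwrite(f"pics/o_{nm}.png",z)
```

```text
clk 31.70 tcp [0.567  0.1128 0.1635] q [-0.301  0.085  1.991  0.773  1.165 -1.895] F [-0.3 -0.  -2.4] g 0.327
   d mm [  0.5 -89.9  37.8] rot deg [-0.03  0.27  0.29]
clk 31.70 tcp [0.567  0.1128 0.1635] q [-0.301  0.085  1.991  0.773  1.165 -1.895] F [-0.3 -0.  -2.4] g 0.327
   d mm [  0.4 -79.1  33.8] rot deg [-0.03  0.27  0.29]
```

View pics/o_s18.png

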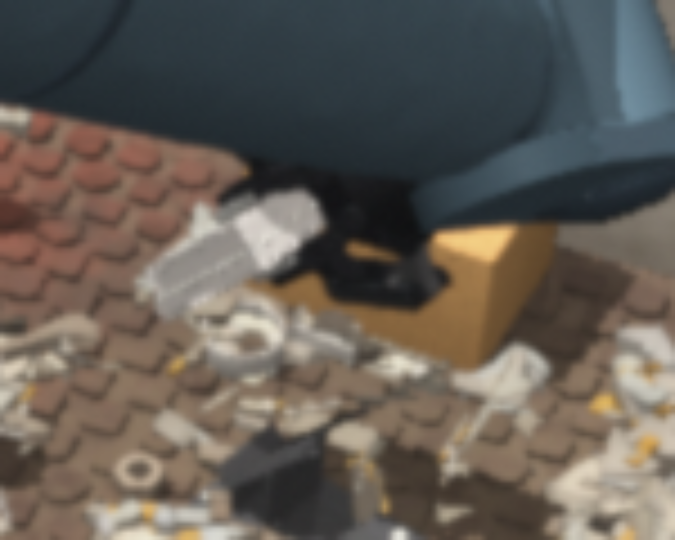

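View pics/o_t18.png

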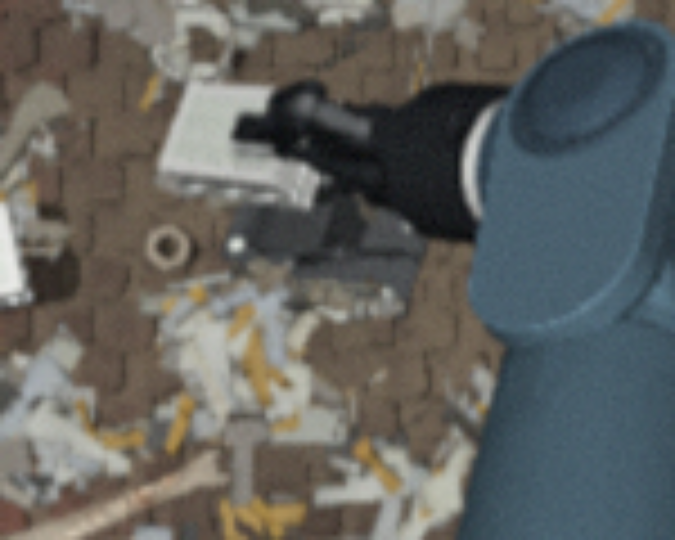

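Call:
step_arm(rows=[[0,-15,4,0,0.1,0.1,0],[0.3,-32,12,0,0.2,0.2,0],[0.4,-50,22,0,0.3,0.3,0],[0.4,-65,29,0,0.3,0.3,0],[0.4,-76,33,0,0.3,0.3,0],[0.5,-83,34,0,0.3,0.3,0],[0.5,-86,35,0,0.3,0.3,0],[0.5,-86,35,0,0.3,0.3,0]])

```text
clock: 32.8
ee_pos: [0.5532, 0.0716, 0.0818]
eef_rot: [[-0.945, 0.251, 0.211], [0.328, 0.724, 0.607], [-0.0, 0.643, -0.766]]
contact_force: [-0.2, -0.5, -0.3]
gripper_width: 0.324
```

Run:
```python
from plan import *
p=pl; Rp=frame(p,-U,N)
delta(T(p,st(.057,.01425,0))[0],Rp)
```

```text
clk 32.80 tcp [0.5532 0.0716 0.0818] q [-0.388  0.217  2.028  0.803  1.102 -2.078] F [-0.2 -0.5 -0.3] g 0.324
   d mm [ 0.4 -4.1  3.1] rot deg [-0.02  0.01  0.03]
```

Call:
step_arm(rows=[[0,-2,1,0,0,0,0],[0,-4,2,0,0,0,0],[0,-5,3,0,0,0,0],[0,-5,3,0,0,0,0],[0,-5,3,0,0,0,0.37],[0,-5,3,0,0,0,0.42],[0,-5,3,0,0,0,0.6],[0,-5,3,0,0,0,0.75]])

```text
clock: 33.8
ee_pos: [0.5524, 0.0699, 0.0761]
eef_rot: [[-0.945, 0.251, 0.211], [0.328, 0.724, 0.607], [-0.0, 0.643, -0.766]]
contact_force: [1.3, 0.1, 0.3]
gripper_width: 0.754
```

Run:
```python
from plan import *
p=pl; Rp=frame(p,-U,N)
delta(T(p,st(.057,.01425,0))[0],Rp)
a=ctrl.grab_frame("scene")
for k,nm,im,of in (("scene","s19",a,[320,170]),):
    z=im[:,:,::-1]; z=cv2.resize(z[of[1]:of[1]+120,of[0]:of[0]+150],None,fx=4.5,fy=4.5)
    cv2.imwrite(f"pics/o_{nm}.png",z)
```

```text
clk 33.80 tcp [0.5524 0.0699 0.0761] q [-0.392  0.228  2.029  0.805  1.096 -2.09 ] F [1.3 0.1 0.3] g 0.754
   d mm [ 0.1  0.9 -0.1] rot deg [-0.02 -0.01  0.02]
```

View pics/o_s19.png

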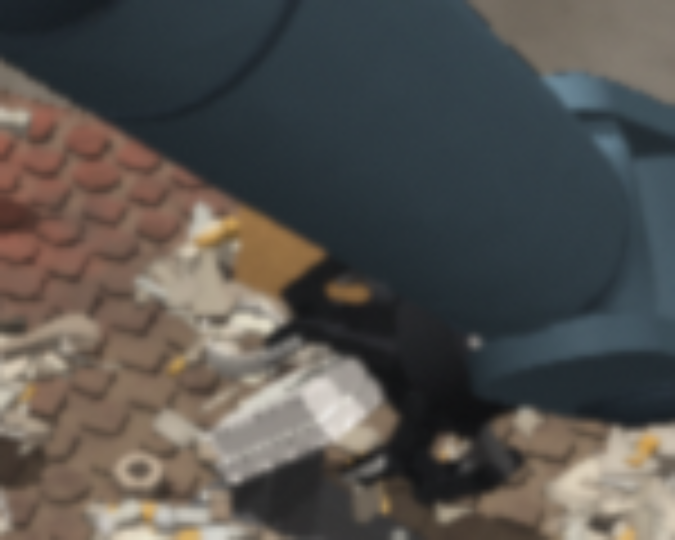

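Call:
step_arm(rows=[[0,0,-15,0,0,0,0.75],[0,0,-35,0,0,0,0.75],[0,0,-60,0,0,0,0.75],[0,0,-85,0,0,0,0.8],[0,10,-110,0,0,0,1],[0,40,-125,0,0,0,1],[0,75,-130,0,0,0,1],[0,95,-130,0,0,0,1]])

```text
clock: 34.85
ee_pos: [0.5496, 0.0592, 0.2401]
eef_rot: [[-0.944, 0.249, 0.215], [0.329, 0.725, 0.605], [-0.005, 0.642, -0.767]]
contact_force: [-0.0, 0.6, 0.4]
gripper_width: 1.002
```

Run:
```python
from plan import *
o=ctrl.get_obs();print(o["joints"].round(3),o["ee_pos"])
for phi in (0,20):
    qt,c=ik(*regrasp(pl,phi,.17),np.array([.3,.4,1.6,-.6,1.5,.5]));print(phi,qt.round(3),c)
print(*ik(*regrasp(pl,20,.0),np.array([.3,.4,1.6,-.6,1.5,.5])))
path(qt,20,1)
a=ctrl.grab_frame("scene");b=ctrl.grab_frame("top")
for k,nm,im,of in (("top","t20",b,[320,190]),("scene","s20",a,[340,190])):
    z=im[:,:,::-1]; z=cv2.resize(z[of[1]:of[1]+100,of[0]:of[0]+100],None,fx=4,fy=4);c=ctrl.camera_info(k)
    for X,col in ((ILID,(0,0,255)),(ITIN,(0,255,0))): drawbox(z,proj(T(pl,X),c)-of+.5,col,4)
    cv2.imwrite(f"pics/o_{nm}.png",z)
cv2.imwrite("pics/o20.png",np.hstack([cv2.imread("pics/o_t20.png"),cv2.imread("pics/o_s20.png")]))
```

```text
[-0.414 -0.048  1.97   0.716  1.35  -1.863] [0.54963029 0.05920255 0.24005839]
0 [ 0.353  0.623  1.365 -0.646  1.756  0.77 ] 3.862487073852111e-21
20 [ 0.23   0.36   1.554 -0.437  1.531  0.65 ] 1.9919293214249271e-29
[ 0.11220942  0.45270702  1.74057566 -0.49782306  1.235183    0.68266448] 9.108603291138724e-30
[3.0, -0.0, 4.0, 1.5, 1.2, 2.5, 1]   # world [0.548 0.062 0.236] dW 3.1 dP 5
[6.0, -1.0, 10.0, 3.5, 2.7, 5.7, 1]   # world [0.546 0.066 0.232] dW 4.1 dP 7
[10.0, -2.0, 17.0, 6.3, 4.1, 9.7, 1]   # world [0.544 0.071 0.226] dW 5.0 dP 8
[13.0, -3.0, 24.0, 9.6, 5.5, 14.2, 1]   # world [0.541 0.076 0.22 ] dW 5.8 dP 8
[17.0, -5.0, 31.0, 13.5, 6.4, 19.2, 1]   # world [0.539 0.08  0.213] dW 6.4 dP 8
[21.0, -6.0, 38.0, 18.0, 6.8, 24.5, 1]   # world [0.537 0.085 0.207] dW 7.0 dP 8
[24.0, -8.0, 45.0, 23.0, 6.5, 30.0, 1]   # world [0.535 0.089 0.201] dW 7.4 dP 7
[26.0, -9.0, 51.0, 28.1, 5.2, 35.6, 1]   # world [0.534 0.092 0.195] dW 7.7 dP 7
-- new call (base is end of previous)
[1.0, 2.0, 6.0, 4.3, -2.2, 6.3, 1]   # world [0.534 0.096 0.19 ] dW 7.9 dP 6
[1.0, 4.0, 10.0, 8.1, -5.2, 12.7, 
[... 196 characters left out ...]
W 8.0 dP 5
[1.0, 17.0, 17.0, 15.7, -18.3, 31.2, 1]   # world [0.544 0.109 0.181] dW 7.8 dP 6
[2.0, 23.0, 17.0, 16.6, -23.4, 36.7, 1]   # world [0.549 0.113 0.182] dW 7.6 dP 6
[2.0, 30.0, 17.0, 16.7, -28.5, 41.8, 1]   # world [0.554 0.118 0.183] dW 7.2 dP 7
[3.0, 37.0, 16.0, 16.1, -33.3, 46.4, 1]   # world [0.56  0.122 0.184] dW 6.7 dP 7
-- new call (base is end of previous)
[4.0, 4.0, -5.0, -1.2, -3.3, 4.9, 1]   # world [0.565 0.127 0.186] dW 6.0 dP 7
[8.0, 8.0, -9.0, -2.6, -6.0, 9.1, 1]   # world [0.569 0.132 0.189] dW 5.2 dP 7
[12.0, 10.0, -13.0, -4.0, -8.1, 12.6, 1]   # world [0.574 0.136 0.191] dW 4.3 dP 6
[15.0, 13.0, -17.0, -5.2, -9.6, 15.2, 1]   # world [0.577 0.14  0.193] dW 3.3 dP 5
```

View pics/o20.png

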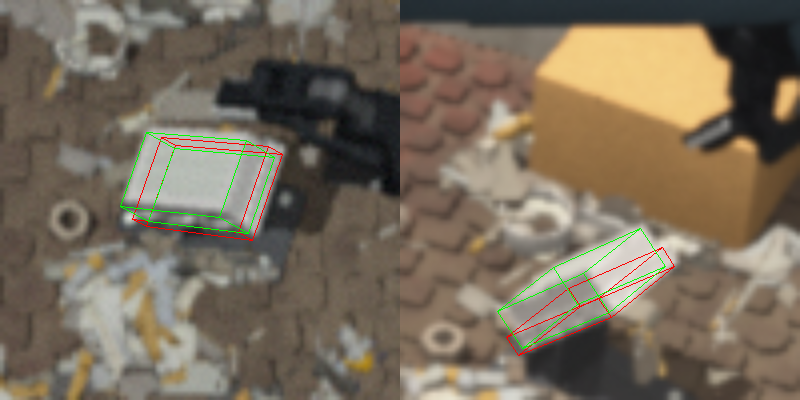

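The model matches the inverted tin 2. Re-orienting for its side grip.

Call:
step_arm(rows=[[3,0,4,1.5,1.2,2.5,1],[6,-1,10,3.5,2.7,5.7,1],[10,-2,17,6.3,4.1,9.7,1],[13,-3,24,9.6,5.5,14.2,1],[17,-5,31,13.5,6.4,19.2,1],[21,-6,38,18,6.8,24.5,1],[24,-8,45,23,6.5,30,1],[26,-9,51,28.1,5.2,35.6,1]])

```text
clock: 35.95
ee_pos: [0.5334, 0.0912, 0.1944]
eef_rot: [[-0.607, 0.784, -0.129], [0.728, 0.614, 0.306], [0.319, 0.092, -0.943]]
contact_force: [-0.4, 0.0, 0.2]
gripper_width: 0.998
```

Call:
step_arm(rows=[[1,2,6,4.3,-2.2,6.3,1],[1,4,10,8.1,-5.2,12.7,1],[1,7,13,11.4,-9,19.1,1],[1,12,16,14,-13.4,25.3,1],[1,17,17,15.7,-18.3,31.2,1],[2,23,17,16.6,-23.4,36.7,1],[2,30,17,16.7,-28.5,41.8,1],[3,37,16,16.1,-33.3,46.4,1]])

```text
clock: 36.95
ee_pos: [0.5584, 0.1198, 0.1834]
eef_rot: [[0.065, 0.972, -0.227], [0.943, -0.134, -0.306], [-0.328, -0.194, -0.925]]
contact_force: [0.6, 0.1, -0.8]
gripper_width: 0.999
```

Run:
```python
from plan import *
delta(*regrasp(pl,20,.17));delta(*regrasp(pl,20,.05))
```

```text
clk 36.95 tcp [0.5584 0.1198 0.1834] q [ 0.135  0.302  1.616 -0.276  1.507  0.296] F [ 0.6  0.1 -0.8] g 0.999
   d mm [ 17.2  13.2 -18.7] rot deg [-5.43 -9.32 14.93]
clk 36.95 tcp [0.5584 0.1198 0.1834] q [ 0.135  0.302  1.616 -0.276  1.507  0.296] F [ 0.6  0.1 -0.8] g 0.999
   d mm [-3.4 21.9 99.2] rot deg [-5.43 -9.32 14.93]
```

Call:
step_arm(rows=[[5,4,-6,-1.5,-3,4.5,1],[11,9,-12,-3.5,-6,9.5,1],[17,13,-18.5,-5.4,-9.3,14.9,1],[17,13,-18,-5.4,-9.3,14.9,1],[13,15,5,-5.4,-9.3,14.9,1],[6,18,45,-5.4,-9.3,14.9,1],[0,20.5,80,-5.4,-9.3,14.9,1],[-3.4,21.9,99,-5.4,-9.3,14.9,1]])

```text
clock: 37.95
ee_pos: [0.5554, 0.0814, 0.087]
eef_rot: [[0.283, 0.944, -0.169], [0.818, -0.33, -0.471], [-0.501, -0.004, -0.866]]
contact_force: [-0.1, -1.0, 0.3]
gripper_width: 1.001
```

Run:
```python
from plan import *
delta(*regrasp(pl,20,0))
a=ctrl.grab_frame("scene")
z=a[:,:,::-1]; of=[320,170]; z=cv2.resize(z[of[1]:of[1]+120,of[0]:of[0]+150],None,fx=4.5,fy=4.5)
cv2.imwrite(f"pics/o_s21.png",z)
```

```text
clk 37.95 tcp [0.5554 0.0814 0.087 ] q [ 0.145  0.413  1.701 -0.474  1.322  0.668] F [-0.1 -1.   0.3] g 1.001
   d mm [ 1.2  1.  47.5] rot deg [-0.25  0.04  0.07]
```

View pics/o_s21.png

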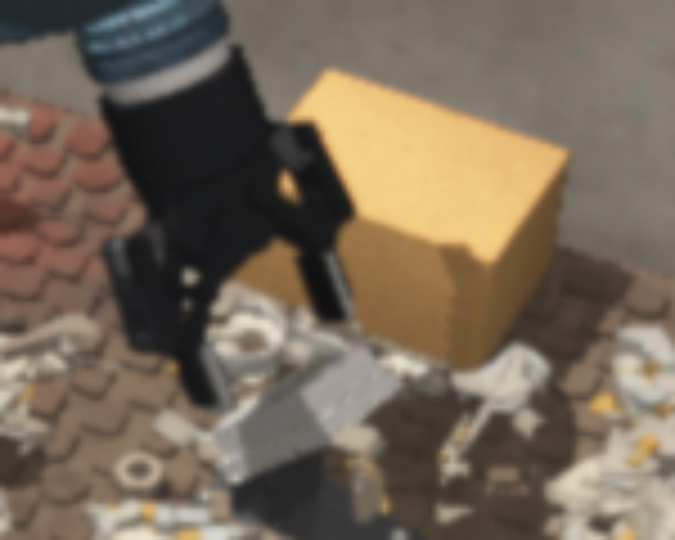

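Call:
step_arm(rows=[[0.5,0.5,12,0,0,0,1],[1,1,28,0,0,0,1],[1.2,1,43,0,0,0,1],[1.2,1,47,0,0,0,1],[1.2,1,47,0,0,0,0.85],[1.2,1,47,0,0,0,0.75],[1.2,1,47,0,0,0,0.5],[1.2,1,47,0,0,0,0.3]])

```text
clock: 39.0
ee_pos: [0.5489, 0.0597, 0.0454]
eef_rot: [[0.283, 0.944, -0.168], [0.818, -0.329, -0.472], [-0.501, -0.004, -0.866]]
contact_force: [2.3, 1.9, 4.8]
gripper_width: 0.644
```

Run:
```python
from plan import *
delta(*regrasp(pl,20,0))
a=ctrl.grab_frame("scene")
z=a[:,:,::-1]; of=[320,170]; z=cv2.resize(z[of[1]:of[1]+120,of[0]:of[0]+150],None,fx=4.5,fy=4.5)
cv2.imwrite(f"pics/o_s22.png",z)
```

```text
clk 39.00 tcp [0.5489 0.0597 0.0454] q [ 0.112  0.455  1.738 -0.496  1.239  0.68 ] F [2.3 1.9 4.8] g 0.644
   d mm [-0.  -0.3  0.1] rot deg [-0.22  0.06  0.06]
```

View pics/o_s22.png

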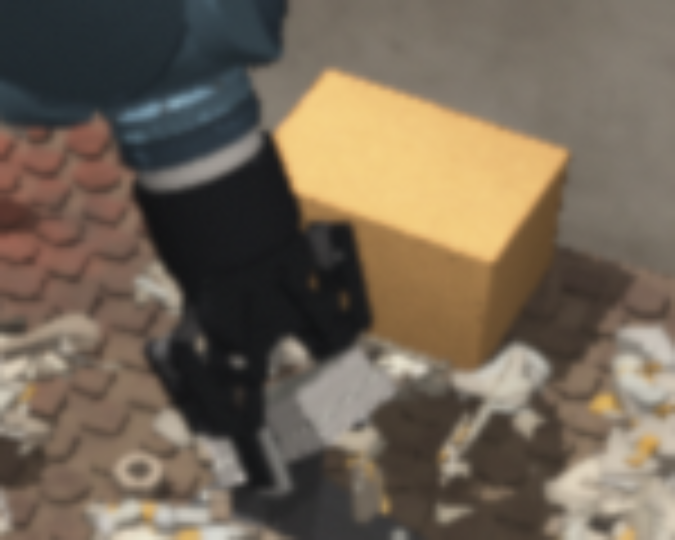

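Call:
step_arm(rows=[[1.5,0,-4,0,0,0,0.3],[4,0,-11,0,0,0,0.3],[8,0,-23,0,0,0,0.3],[14,0,-40,0,0,0,0.3],[18,0,-65,0,0,0,0.3],[15,0,-95,0,0,0,0.3],[5,0,-130,0,0,0,0.3],[-5,0,-155,0,0,0,0.3]])

```text
clock: 40.05
ee_pos: [0.5744, 0.1304, 0.1844]
eef_rot: [[0.283, 0.945, -0.166], [0.819, -0.328, -0.471], [-0.499, -0.002, -0.866]]
contact_force: [1.1, -0.3, -1.6]
gripper_width: 0.643
```

Run:
```python
from plan import *
from ref import refine
def bx(l,w,z0,z1): return np.array([[x,y,z] for z in (z0,z1) for x,y in ((-w,-l),(w,-l),(w,l),(-w,l))])
S1=np.r_[bx(.048,.028,.03,.043),bx(.045,.025,.0325,.0585)]
z=cv2.imread("pics/o_t15.png"); im=np.zeros((480,640,3),np.uint8)
im[180:310,240:440]=cv2.resize(z,(200,130),interpolation=cv2.INTER_AREA)
a=ctrl.grab_frame("scene");b=ctrl.grab_frame("top")
ct,cs=ctrl.camera_info("top"),ctrl.camera_info("scene")
print("blk",pb); p1,f=refine(im,ct,pb,S1,(.012,.012,.15));print("t15",p1,f)
for k,i,c in (("scene",a,cs),("top",b,ct)):
    print(k,*refine(i[:,:,::-1].copy(),c,pb,S1,(.012,.012,.15)))
cv2.imwrite("pics/s23.png",a[:,:,::-1]);cv2.imwrite("pics/t23.png",b[:,:,::-1])
np.save("tin1.npy",p1)
zz=cv2.resize(im[200:290,240:340],None,fx=6,fy=6)
drawbox(zz,proj(T(p1,S1),ct)[:8]-[240,200]+.5,(0,0,255),6);drawbox(zz,proj(T(p1,S1),ct)[8:]-[240,200]+.5,(0,255,0),6);cv2.imwrite("pics/o23.png",zz)
```

```text
blk [0.5220193  0.28201333 0.20375391]
t15 [0.52456781 0.28330149 0.21380723] -227.65643310546875
scene [0.52203734 0.29067214 0.23886831] -161.42874145507812
top [0.52494017 0.28234369 0.22709097] -112.86432647705078
```

View pics/o23.png

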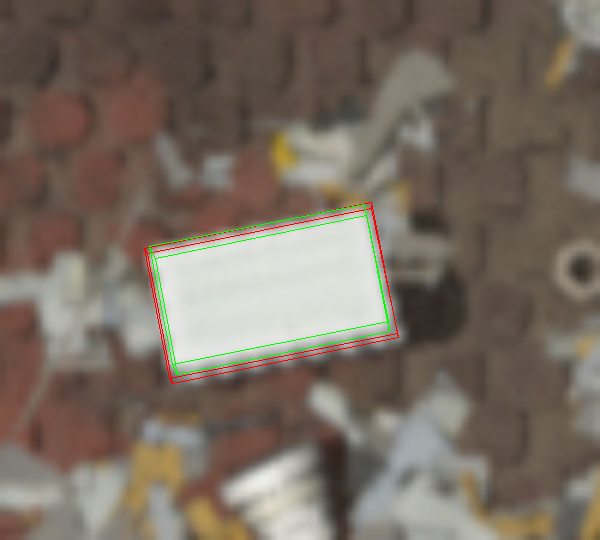

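View pics/s23.png

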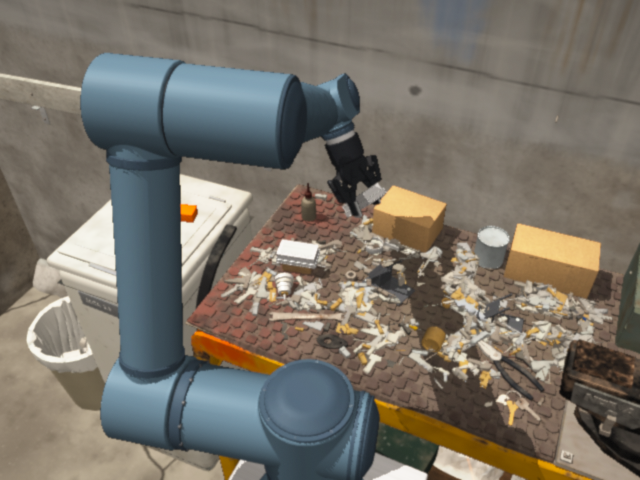

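Tin 1 is within about 3 mm and 0.01 rad of the block centre. Planning the carry of tin 2 to above it.

Run:
```python
import plan
from plan import *
plan.pb=np.array([.5235,.2835,.212])
qt,c=ik(*blockpose(20,ztop=.0585,up=.10),np.array([.3,.376,1.8,0.4,.96,-.3]));print(qt,c)
path(qt,16,0.3)
```

```text
[ 0.16856084  0.1947846   1.81737517  0.37980414  1.17235538 -0.19987912] 1.8341172807594237e-18
[5.0, -4.0, 2.0, 0.5, 1.5, -1.4, 0.3]   # world [0.573 0.135 0.183] dW 2.1 dP 7
[12.0, -10.0, 3.0, 1.2, 3.6, -3.4, 0.3]   # world [0.569 0.142 0.177] dW 2.9 dP 9
[20.0, -17.0, 5.0, 2.0, 6.2, -5.7, 0.3]   # world [0.565 0.15  0.172] dW 3.6 dP 11
[30.0, -25.0, 7.0, 2.7, 9.2, -8.4, 0.3]   # world [0.56  0.16  0.166] dW 4.1 dP 13
[41.0, -34.0, 7.0, 3.2, 12.7, -11.2, 0.3]   # world [0.555 0.172 0.159] dW 4.5 dP 14
[53.0, -43.0, 7.0, 3.7, 16.5, -14.1, 0.3]   # world [0.549 0.185 0.154] dW 4.8 dP 15
[65.0, -53.0, 6.0, 3.8, 20.4, -16.9, 0.3]   # world [0.544 0.198 0.149] dW 4.9 dP 15
[76.0, -62.0, 3.0, 3.7, 24.4, -19.7, 0.3]   # world [0.539 0.212 0.145] dW 4.9 dP 15
-- new call (base is end of previous)
[14.0, -4.0, 3.0, -0.5, 3.9, -2.8, 0.3]   # world [0.535 0.225 0.143] dW 4.8 dP 15
[27.0, -8.0, 4.0, -1.2, 7.6, -5.4, 0.3]   # world [0.531 0.239 0.141] dW 4.6 dP 14
[39.0, -11.0, 5.0, -2.1, 11.1, -7.7, 0.3]   # world [0.528 0.251 0.14 ] dW 4.3 dP 13
[50.0, -14.0, 4.0, -3.2, 14.3, -9.8, 0.3]   # world [0.526 0.262 0.14 ] dW 3.9 dP 11
[60.0, -16.0, 3.0, -4.3, 17.0, -11.5, 0.3]   # world [0.524 0.272 0.141] dW 3.5 dP 10
[68.0, -17.0, 2.0, -5.4, 19.4, -13.0, 0.3]   # world [0.523 0.28  0.142] dW 2.9 dP 8
[75.0, -18.0, 1.0, -6.3, 21.2, -14.1, 0.3]   # world [0.522 0.287 0.143] dW 2.3 dP 7
[79.0, -19.0, -0.0, -7.1, 22.5, -14.8, 0.3]   # world [0.522 0.291 0.144] dW 1.7 dP 5
```

Call:
step_arm(rows=[[5,-4,2,0.5,1.5,-1.4,0.3],[12,-10,3,1.2,3.6,-3.4,0.3],[20,-17,5,2,6.2,-5.7,0.3],[30,-25,7,2.7,9.2,-8.4,0.3],[41,-34,7,3.2,12.7,-11.2,0.3],[53,-43,7,3.7,16.5,-14.1,0.3],[65,-53,6,3.8,20.4,-16.9,0.3],[76,-62,3,3.7,24.4,-19.7,0.3]])

```text
clock: 41.15
ee_pos: [0.5372, 0.212, 0.1437]
eef_rot: [[0.013, 0.987, -0.162], [0.998, -0.023, -0.059], [-0.062, -0.161, -0.985]]
contact_force: [-0.4, -0.4, -1.3]
gripper_width: 0.645
```

Call:
step_arm(rows=[[14,-4,3,-0.5,3.9,-2.8,0.3],[27,-8,4,-1.2,7.6,-5.4,0.3],[39,-11,5,-2.1,11.1,-7.7,0.3],[50,-14,4,-3.2,14.3,-9.8,0.3],[60,-16,3,-4.3,17,-11.5,0.3],[68,-17,2,-5.4,19.4,-13,0.3],[75,-18,1,-6.3,21.2,-14.1,0.3],[79,-19,0,-7.1,22.5,-14.8,0.3]])

```text
clock: 42.15
ee_pos: [0.5189, 0.2915, 0.141]
eef_rot: [[-0.198, 0.977, -0.076], [0.917, 0.212, 0.337], [0.346, -0.003, -0.938]]
contact_force: [-0.6, 0.3, -1.8]
gripper_width: 0.648
```

Run:
```python
import plan
from plan import *
plan.pb=np.array([.5235,.2835,.212])
for u in (.012,0): delta(*blockpose(20,ztop=.0585,up=u))
a=ctrl.grab_frame("scene");b=ctrl.grab_frame("top");o=ctrl.get_obs()
l,t,up,tx=heldmodel(20,o["ee_pos"],o["eef_rot"]); print(up.round(3),tx.round(3))
for k,nm,im,of in (("top","t24",b,[220,180]),("scene","s24",a,[220,160])):
    z=im[:,:,::-1]; z=cv2.resize(z[of[1]:of[1]+120,of[0]:of[0]+140],None,fx=5,fy=5)
    c=ctrl.camera_info(k)
    raw=z.copy()
    for X,col in ((l,(0,0,255)),(t,(0,255,0))): drawbox(z,proj(X,c)-of+.5,col,5)
    cv2.imwrite(f"pics/o_{nm}.png",cv2.resize(np.hstack([raw,z]),None,fx=.57,fy=.57))
```

```text
clk 42.15 tcp [0.5189 0.2915 0.141 ] q [ 0.168  0.194  1.824  0.384  1.17  -0.205] F [-0.6  0.3 -1.8] g 0.648
   d mm [-30.4   3.1  79.7] rot deg [-0.18 -0.22  0.03]
clk 42.15 tcp [0.5189 0.2915 0.141 ] q [ 0.168  0.194  1.824  0.384  1.17  -0.205] F [-0.6  0.3 -1.8] g 0.648
   d mm [-34.6   3.1  90.9] rot deg [-0.18 -0.22  0.03]
[ 0.004 -0.002  1.   ] [-0.212  0.977  0.003]
```

View pics/o_s24.png

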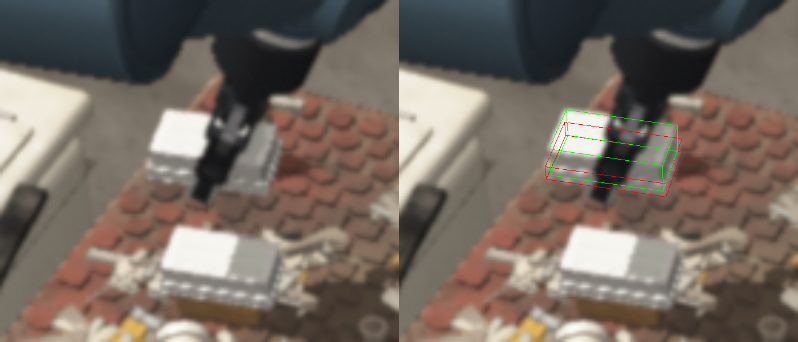

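View pics/o_t24.png

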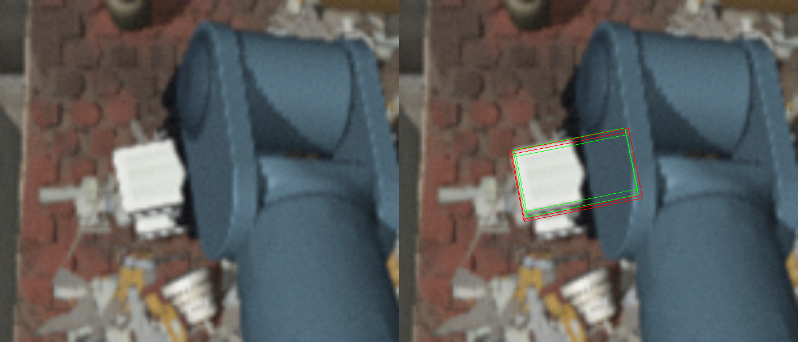

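Call:
step_arm(rows=[[-4,1,12,0,0,0,0.3],[-10,2,28,-0.1,-0.1,0,0.3],[-17,3,46,-0.2,-0.2,0,0.3],[-23,3,62,-0.2,-0.2,0,0.3],[-28,3,73,-0.2,-0.2,0,0.3],[-30,3,79,-0.2,-0.2,0,0.3],[-30.4,3,80,-0.2,-0.2,0,0.3],[-30.4,3,80,-0.2,-0.2,0,0.3]])

```text
clock: 43.25
ee_pos: [0.5223, 0.2911, 0.0563]
eef_rot: [[-0.198, 0.978, -0.071], [0.919, 0.21, 0.334], [0.342, 0.001, -0.94]]
contact_force: [0.3, -0.4, -2.0]
gripper_width: 0.64
```

Run:
```python
import plan
from plan import *
plan.pb=np.array([.5235,.2835,.212])
for u in (0,): delta(*blockpose(20,ztop=.0585,up=u))
a=ctrl.grab_frame("scene");o=ctrl.get_obs()
l,t,up,tx=heldmodel(20,o["ee_pos"],o["eef_rot"]); print(up.round(3),tx.round(3))
for k,nm,im,of in (("scene","s25",a,[220,180]),):
    z=im[:,:,::-1]; z=cv2.resize(z[of[1]:of[1]+120,of[0]:of[0]+140],None,fx=5,fy=5)
    cv2.imwrite(f"pics/o_{nm}.png",z)
```

```text
clk 43.25 tcp [0.5223 0.2911 0.0563] q [ 0.168  0.328  1.843  0.411  1.025 -0.269] F [ 0.3 -0.4 -2. ] g 0.64
   d mm [-4.2 -0.5 11.9] rot deg [0.08 0.02 0.03]
[-0.002  0.     1.   ] [-0.21   0.978 -0.   ]
```

View pics/o_s25.png

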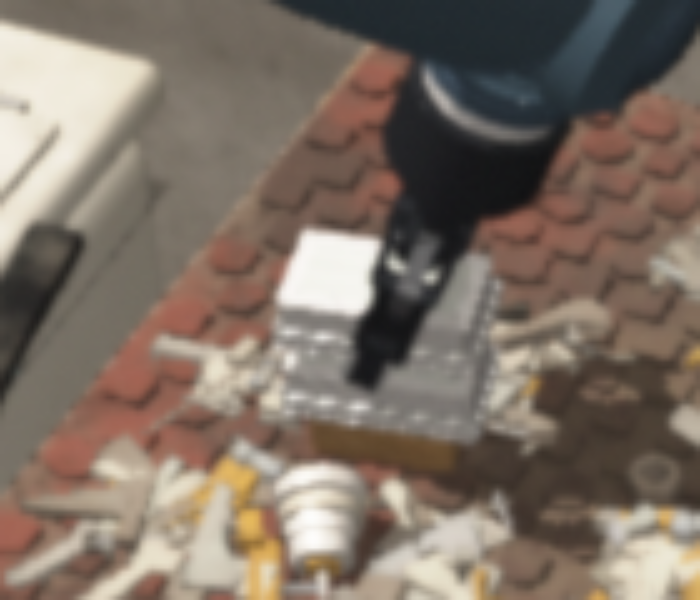

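The tins are well aligned. Lowering slowly.

Call:
step_arm(rows=[[-1.4,-0.2,4,0,0,0,0.3],[-2.4,-0.4,7,0,0,0,0.3],[-3.2,-0.5,9.2,0,0,0,0.3],[-3.6,-0.5,10.4,0,0,0,0.3],[-3.9,-0.5,11.2,0,0,0,0.3],[-4.2,-0.5,11.9,0,0,0,0.3],[-4.2,-0.5,11.9,0,0,0,0.3],[-4.2,-0.5,11.9,0,0,0,0.3]])

```text
clock: 44.3
ee_pos: [0.5219, 0.2912, 0.0442]
eef_rot: [[-0.199, 0.978, -0.07], [0.919, 0.211, 0.334], [0.342, 0.002, -0.94]]
contact_force: [-1.6, -0.3, 4.2]
gripper_width: 0.642
```

Gentle contact, about 6 N. Releasing, with a short retreat first.

Call:
step_arm(rows=[[-0.1,0,0.4,0,0,0,0.3],[-0.1,0,0.4,0,0,0,0.68],[-0.1,0,0.4,0,0,0,0.75],[-0.1,0,0.4,0,0,0,0.85],[0,0,-8,0,0,0,0.9],[5,0,-28,0,0,0,0.95],[12,0,-55,0,0,0,1],[20,0,-85,0,0,0,1]])

```text
clock: 45.3
ee_pos: [0.5243, 0.2809, 0.1332]
eef_rot: [[-0.199, 0.978, -0.069], [0.919, 0.21, 0.335], [0.342, 0.003, -0.94]]
contact_force: [0.7, 0.1, -0.9]
gripper_width: 1.002
```

Call:
step_arm(rows=[[0,0,-30,0,0,0,1],[-15,0,-70,0,0,0,1],[-50,0,-110,0,0,0,1],[-95,0,-130,0,0,0,1],[-140,0,-130,0,0,0,1],[-180,0,-130,0,0,0,1],[-210,0,-130,0,0,0,1],[-220,0,-130,0,0,0,1]])

```text
clock: 46.3
ee_pos: [0.5773, 0.0339, 0.181]
eef_rot: [[-0.197, 0.978, -0.068], [0.919, 0.208, 0.335], [0.341, 0.004, -0.94]]
contact_force: [-0.0, 0.9, 0.5]
gripper_width: 0.998
```

Run:
```python
from plan import *
from ref import refine
def bx(l,w,z0,z1): return np.array([[x,y,z] for z in (z0,z1) for x,y in ((-w,-l),(w,-l),(w,l),(-w,l))])
S1=np.r_[bx(.048,.028,.03,.043),bx(.045,.025,.0325,.0585)]; S2=S1+[0,0,.0285]
o=ctrl.get_obs();print(o["clock"],o["ee_pos"],o["contact_force"].round(1))
a=ctrl.grab_frame("scene");b=ctrl.grab_frame("top")
cv2.imwrite("pics/t26.png",b[:,:,::-1])
for k,nm,im,of in (("top","t26",b,[240,190]),("scene","s26",a,[240,200])):
    i=im[:,:,::-1].copy();c=ctrl.camera_info(k)
    p,f=refine(i,c,[.5235,.2835,.212],S2,(.012,.012,.15)); print(k,p,f)
    z=cv2.resize(i[of[1]:of[1]+110,of[0]:of[0]+110],None,fx=5,fy=5);raw=z.copy()
    q=np.array([.5235,.2835,.212])
    for S,col in ((S1,(0,255,0)),(S2,(0,0,255))):
        P=proj(T(q,S),c)-of+.5; drawbox(z,P[:8],col,5);drawbox(z,P[8:],col,5)
    cv2.imwrite(f"pics/o_{nm}.png",cv2.resize(np.hstack([raw,z]),None,fx=.72,fy=.72))
```

```text
46.3 [0.57734827 0.03389496 0.18102758] [-0.   0.9  0.5]
top [0.52173694 0.2834815  0.22844495] -182.1251220703125
scene [0.52504472 0.28851858 0.33293982] -146.49183654785156
```

View pics/o_t26.png

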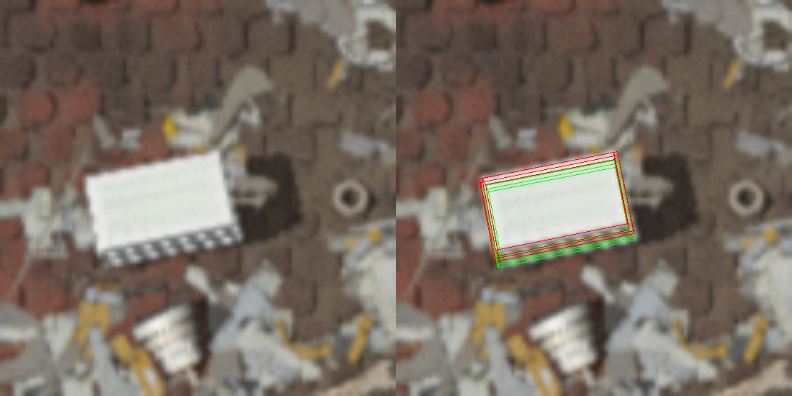

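View pics/o_s26.png

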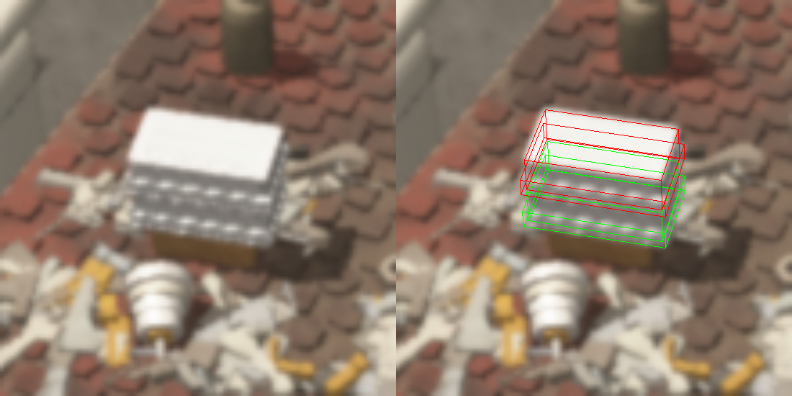

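View pics/t26.png

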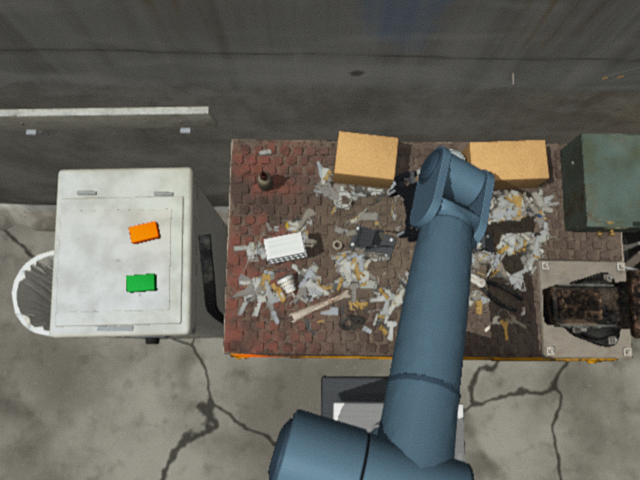

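Both tins are stacked flat and in line on the block in both views, the arm is clear and the loose parts in view have not moved. Handing in.

Run:
```python
from cell import ctrl
o=ctrl.get_obs(); print(o["clock"],abs(o["qd"]).max())
print(ctrl.sign_off())
```

```text
46.4 0.02793038920274114
the job is handed in; nothing more can be done
None
```

Both tins are upside down and stacked on the wooden block with their lids on, and I handed the job in at 46.4 s of the 72 s limit. The sign-off gives no verdict.

- **Handling:** I pinched each tin over its height and rolled it 180° in the air. I set it back on its stand lid down, then re-gripped the lid by its skirt sides and placed it on the block. The right-hand tin went down first and the left-hand one on top.
- **Contact forces:** The wrist force changed by about 5–6 N at each set-down.
- **Lower tin:** The top view put it about 3 mm and 0.01 rad off the block centre.
- **Upper tin:** The top view put it within about 3 mm and 0.02 rad of the lower tin.
- **Other last checks:** The stack looked flat, with both lids seated. The gripper was clear of everything and the loose parts in view looked unmoved. I judged those by eye and did not identify the nut or check the cap in the last pictures.
- **Disagreements:** The automatic fit on the scene view gave about 0.12 rad more yaw for the upper tin and put each tin about 5–9 mm further left. I put this down to the fit locking onto the block and clutter edges, because the overlay at the intended pose followed the outlines in both views. Even so, those readings would be inside the 15 mm and 15° limits.

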